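# Split a drinks flight for two onto a second paddle

## Robot

A 6-joint arm with a two-finger parallel gripper is mounted at the origin on a cart in front of the work surface, level with it; the furniture and walls round the work are solid. World frame = base frame: x ahead of the robot, y to its left, z up, the work surface at z = 0. Lengths are in mm, angles in rad, forces in N, time in s.
With the tool pointing down it reaches from about 325 to 850 mm from the base axis. Payload 4.4 kg.
Tool frame: the origin (TCP) lies midway between the tips of the shut fingers; the grasp point (between the pads) lies 19 mm behind it; x points along the fingers, y is the direction in which the jaws open and shut, and the axes are right-handed (so a half turn about x gives the same grasp; the last joint's range is limited). The gripper opens to 94 mm and grips with 3 to 60 N. Pads are 16 mm wide; open, the fingers measure 119 mm over their backs; the gripper's body (75 mm by 177 mm) begins 78 mm behind the grasp point.
Start: joints at [1.022, 0.207, 1.542, -0, 1.393, -0.15], TCP at [222.759, 530.099, 183.547] pointing down, gripper open.
Joint ranges: [-2.73, 2.73], [-0.86, 2.22], [0.23, 2.46], [-1.11, 4.25], [0.08, 2.63], [-2.82, 2.82]. Speed limits (rad/s): [2.79, 2.79, 3.14, 3.14, 3.14, 3.14].

## Interface

Orientations are given as a 3x3 rotation matrix whose columns are the frame's x, y, z axes.
In Python, from rig import manip gives the robot as it stands. The module is installed in compiled form; this text tells all that it offers.
- The arm moves only by the tool carry_out, never from a script. Its argument "targets" is a list of rows, each a list of 7 numbers: the shift along the tool's x, y, z in mm, then the turn, a rotation vector about the tool's x, y, z in degrees, then the finger opening in mm, from 0 to 94. In form: [[tx, ty, tz, wx, wy, wz, fingers], ...]. A call has 1 to 12 rows; each row is the pose to reach, as a shift and turn from the pose commanded when the call began, along the tool's axes at that moment; what a row does not reach only later rows make up. A row lasts 1/10 s, in which the tool goes at most 50 mm and 8.59 degrees, less where a joint would pass 70% of its speed; a pose out of reach is approached as far as the arm can. A call with a gripper value outside its range is refused whole. The fingers move at their own pace and stop on an object; "newtons" is the grip in N (left out, the last holds). Time passes only in rows, so rows that repeat a pose let the fingers close. It gives the time, the measured TCP pose, the force and the opening at its end, in the units of the state.
- manip.state(): the state, without advancing time (a new reading comes with each control period).
- manip.capture(name): name is "side" or "top" or "wrist"; returns the picture (384x512x3 uint8, red, green, blue); there is no depth.
- manip.camera_params(name): a dict with "fx", "fy", "cx", "cy" (pixels), "origin" and "attitude" of the camera in the world. Camera axes: x right, y up, looking along -z (the intrinsics and any distortion apply to the point x, -y, -z); pixel columns grow to the right and rows downward; lengths in mm; the calibration is good to about 2 mm. A picture is of the moment at which its call begins: read the wrist's pose just before it. camera_params takes no time and is no camera call; for the wrist camera it gives the pose at the moment of the call.
- manip.job_done(): hands the job in, once; it reports no verdict.
Trained networks look in the newest picture that a camera, given by its name, has taken for a name from the list of things; names that differ only in an ending like _2 or _b are one class to them, and where a whole thing is asked for, a point or a joint stands for the part that bears it (a point fixed in the world has none). Each returns a list of dicts, best first, with "score" (0 to 1); they miss things now and then, are a little off and sometimes report something else, mostly with a low value. They report only what shows in the picture. A call takes as long as a camera call. They do not tell look-alikes from the thing itself.
- manip.recognise(name, camera): "xy" ([column, row] in pixels, amid what is visible of it).
The state is a dict: "t": time; "joint_pos": joint angles; "qvel": joint speeds; "effort": joint torques, N m; "tool_pos": TCP position; "orientation": TCP orientation; "contact_force": force on the tool from outside, world axes, zero at the start; "torque": the same for the moment, N m; "width": finger opening in mm.
Only numpy, scipy, OpenCV 4.12 (cv2) and the standard library are available. Lean on these libraries where they do the work, as an engineer would, in place of code of your own. Each camera call takes 0.05 s, during which the arm holds its last target.

## Task

The two-row rack holds the same drinks flight for two guests, and one of them has moved to another table: move the four glasses of the near row onto the empty paddle, each standing upright in its own well. Keep their order as counted from the handle: the glass nearest the rack's handle goes into the well nearest the paddle's handle, and so on to the other end. Leave the far row standing in the rack as it is.

Things in the scene. Friction and masses are not known exactly. Their poses are not given: they have to be found in the camera images.
- tumbler_near: A plain clear water tumbler, short and wide, 64 mm across the rim, about 60 mm at the foot, 84 mm high; grasp round the body, about 63 mm wide at 60 mm above the foot; about 190 g. It starts in the near row (robot's side) of the flight rack and is to be moved. Origin: centre of the underside of its foot; z is its axis, up.
- goblet_near: A small clear stemmed goblet, 114 mm high, foot 53 mm across, stem 9 mm thick up to 40 mm, bowl up to 53 mm across from 40 to 114 mm above the foot; grasp the bowl, about 52 mm wide at 90 mm; about 160 g. It starts in the near row (robot's side) of the flight rack and is to be moved. Origin: centre of the underside of its foot; z is its axis, up.
- wine_near: A clear white-wine glass on a long thin stem, 165 mm high, foot 62 mm across, stem 9 mm thick up to 76 mm, egg-shaped bowl up to 58 mm across from 76 to 165 mm above the foot; grasp the bowl, about 57 mm wide at 125 mm; about 130 g. It starts in the near row (robot's side) of the flight rack and is to be moved. Origin: centre of the underside of its foot; z is its axis, up.
- beer_near: A tall clear straight beer glass without a stem, 160 mm high, 60 mm across the rim narrowing to 50 mm at the foot; grasp round the body, about 58 mm wide at 120 mm; about 240 g. It starts in the near row (robot's side) of the flight rack and is to be moved. Origin: centre of the underside of its foot; z is its axis, up.
- tumbler_far: The twin of tumbler_near, same in size, in the well straight behind it in the far row of the flight rack. It stays where it is. Origin: centre of the underside of its foot; z up.
- goblet_far: The twin of goblet_near, same in size, in the well straight behind it in the far row of the flight rack. It stays where it is. Origin: centre of the underside of its foot; z up.
- wine_far: The twin of wine_near, same in size, in the well straight behind it in the far row of the flight rack. It stays where it is. Origin: centre of the underside of its foot; z up.
- beer_far: The twin of beer_near, same in size, in the well straight behind it in the far row of the flight rack. It stays where it is. Origin: centre of the underside of its foot; z up.
- flight_rack: Fixed brown wood rack, 18 mm thick, eight round wells 72 mm across, 10 mm deep (floors at z = 8 mm). Origin: on the counter under the middle of the wells; y along the rows, x from near to far row. Wells at x = -50 (near row), +50 mm; y = -127.5, -42.5, 42.5, 127.5. Its handle (hand slot) is at the -y end, the robot's right. Which glass stands where varies; the two one behind the other are alike.
- paddle: Fixed brown wood paddle, 92 mm wide, 18 mm thick, four empty round wells 72 mm across, 10 mm deep (floors at z = 8 mm). Origin: on the counter under the middle of the wells; y along the row, z up. Wells at x = 0, y = 127.5, 42.5, -42.5, -127.5 mm. Its long narrow handle is at the +y end, the robot's left: the well nearest the handle is y = 127.5.
Things that resemble listed ones, but are neither listed nor needed, are in the scene too. What is shaped like the goblet_far but orange or turquoise is not meant.

How it is judged (in metres and radians):
At the end, for the whole second after the job is handed in: Each near-row glass rests upright (0.08 rad) on the floor of its paddle well (4 mm in height, 12 mm sideways), as far from the paddle's handle in the row as its twin is from the rack's handle; the far-row glasses are still upright in their wells, moved less than 15 mm (((y of tumbler_far in the frame of flight_rack between -0.1475 and -0.1075 m and y of tumbler_near in the frame of paddle between 0.1155 and 0.1395 m) or (y of tumbler_far in the frame of flight_rack between -0.0625 and -0.0225 m and y of tumbler_near in the frame of paddle between 0.0305 and 0.0545 m) or (y of tumbler_far in the frame of flight_rack between 0.0225 and 0.0625 m and y of tumbler_near in the frame of paddle between -0.0545 and -0.0305 m) or (y of tumbler_far in the frame of flight_rack between 0.1075 and 0.1475 m and y of tumbler_near in the frame of paddle between -0.1395 and -0.1155 m)) and x of tumbler_near in the frame of paddle between -0.012 and 0.012 m and z of tumbler_near in the frame of paddle between 0.004 and 0.012 m and angle between each of tumbler_near, tumbler_far, goblet_near, goblet_far, wine_near, wine_far, beer_near, beer_far's own z axis and vertical below 0.08 rad and linear speed of each of tumbler_near, goblet_near, wine_near, beer_near below 0.02 m/s and angular speed of each of tumbler_near, goblet_near, wine_near, beer_near below 0.2 rad/s and distance of each of tumbler_far, goblet_far, wine_far, beer_far from where it was at the start of the episode below 0.015 m and ((y of goblet_far in the frame of flight_rack between -0.1475 and -0.1075 m and y of goblet_near in the frame of paddle between 0.1155 and 0.1395 m) or (y of goblet_far in the frame of flight_rack between -0.0625 and -0.0225 m and y of goblet_near in the frame of paddle between 0.0305 and 0.0545 m) or (y of goblet_far in the frame of flight_rack between 0.0225 and 0.0625 m and y of goblet_near in the frame of paddle between -0.0545 and -0.0305 m) or (y of goblet_far in the frame of flight_rack between 0.1075 and 0.1475 m and y of goblet_near in the frame of paddle between -0.1395 and -0.1155 m)) and x of goblet_near in the frame of paddle between -0.012 and 0.012 m and z of goblet_near in the frame of paddle between 0.004 and 0.012 m and ((y of wine_far in the frame of flight_rack between -0.1475 and -0.1075 m and y of wine_near in the frame of paddle between 0.1155 and 0.1395 m) or (y of wine_far in the frame of flight_rack between -0.0625 and -0.0225 m and y of wine_near in the frame of paddle between 0.0305 and 0.0545 m) or (y of wine_far in the frame of flight_rack between 0.0225 and 0.0625 m and y of wine_near in the frame of paddle between -0.0545 and -0.0305 m) or (y of wine_far in the frame of flight_rack between 0.1075 and 0.1475 m and y of wine_near in the frame of paddle between -0.1395 and -0.1155 m)) and x of wine_near in the frame of paddle between -0.012 and 0.012 m and z of wine_near in the frame of paddle between 0.004 and 0.012 m and ((y of beer_far in the frame of flight_rack between -0.1475 and -0.1075 m and y of beer_near in the frame of paddle between 0.1155 and 0.1395 m) or (y of beer_far in the frame of flight_rack between -0.0625 and -0.0225 m and y of beer_near in the frame of paddle between 0.0305 and 0.0545 m) or (y of beer_far in the frame of flight_rack between 0.0225 and 0.0625 m and y of beer_near in the frame of paddle between -0.0545 and -0.0305 m) or (y of beer_far in the frame of flight_rack between 0.1075 and 0.1475 m and y of beer_near in the frame of paddle between -0.1395 and -0.1155 m)) and x of beer_near in the frame of paddle between -0.012 and 0.012 m and z of beer_near in the frame of paddle between 0.004 and 0.012 m); the robot touches nothing.
It fails at once if a glass is knocked over or tipped on its side (angle between any of tumbler_near, tumbler_far, goblet_near, goblet_far, wine_near, wine_far, beer_near, beer_far's own z axis and vertical above 0.6 rad).
It also fails if it takes over 128 s, if anything falls off the work surface, if the arm or the gripper's body presses on something with over 40 N, if the wrist force passes 120 N, or if a joint passes its speed limit or range.

## Working session

There is one attempt and no reset: what is moved stays moved. The work goes in short steps, Python scripts to look and compute and a tool call to move; the robot and the scene stay as the last step left them, time stands still between calls to the robot, and variables do not carry over. Pictures are saved under pics/ and viewed, and the job is handed in when it is done.

Besides the shell and the picture viewer there is one more tool, called after "Request:" as name(argument=value, ...), one argument or row to a line, values as JSON. carry_out: Moves the arm, as the interface text tells. Its arguments: {"type":"object","properties":{"targets":{"type":"array","items":{"type":"array","items":{"type":"number"}}},"newtons":{"type":"number"}},"required":["targets"]}

```bash
mkdir -p pics; python3 - <<'E'
from rig import manip
import cv2
s=manip.state()
for k,v in s.items(): print(k,v)
for n in ["side","top","wrist"]:
    im=manip.capture(n); cv2.imwrite(f"pics/{n}0.png",im[:,:,::-1]); print(n,manip.camera_params(n))
E
```

```text
t 0.0
joint_pos [ 1.02250280e+00  2.07404692e-01  1.54289398e+00 -2.66319571e-06
  1.39349190e+00 -1.50502321e-01]
qvel [ 0.00045218  0.00012516 -0.00056834 -0.00019091 -0.00019772 -0.00044003]
effort [ 7.62500204e-04 -3.70876336e+01 -2.81416994e+01  6.99862861e-02
  3.61881056e-02 -1.42595354e-04]
tool_pos [222.32227692 529.38508367 182.42799025]
orientation [[-1.14338985e-03  3.87381280e-01  9.21918888e-01]
 [-1.87710732e-03  9.21917035e-01 -3.87382829e-01]
 [-9.99997585e-01 -2.17347028e-03 -3.26954343e-04]]
contact_force [-0.78864002 -0.34732642 -0.73045659]
torque [ 0.03910806  0.00061089 -0.02701158]
width 93.89357960470947
side {'fx': 471.22683293326344, 'fy': 471.22683293326344, 'cx': 250.4257888995667, 'cy': 198.63615165663643, 'origin': array([-895.08290337, -986.50094153, 1316.11740444]), 'attitude': array([[ 0.47255413,  0.55722074, -0.68278667],
       [-0.88129915,  0.29693802, -0.36761341],
       [-0.00209649,  0.77545655,  0.63139745]])}
top {'fx': 492.7852940469236, 'fy': 492.7852940469236, 'cx': 249.640653720894, 'cy': 195.56007188676125, 'origin': array([-143.24371654, -211.31983481, 1658.40418007]), 'attitude': array([[-0.04608578,  0.92663661, -0.37312288],
       [-0.99893667, -0.04227374,  0.01839712],
       [ 0.00127414,  0.37357398,  0.92759951]])}
wrist {'fx': 280.05468029865034, 'fy': 280.05468029865034, 'cx': 254.62106339416852, 'cy': 191.01380620242932, 'origin': array([162.42028712, 556.00614637, 382.70613872]), 'attitude': array([[ 0.38760062, -0.89818741, -0.20742503],
       [ 0.92182675,  0.37739184,  0.088379  ],
       [-0.00110039, -0.22546569,  0.97425049]])}
```

View pics/side0.png

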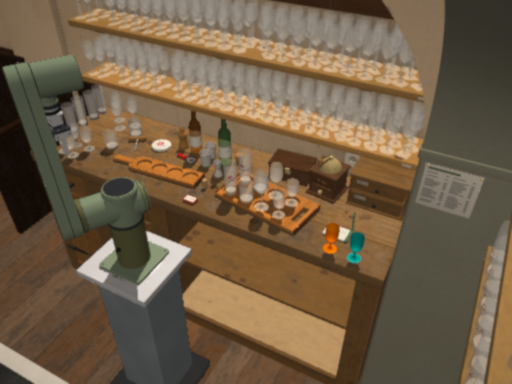

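View pics/top0.png

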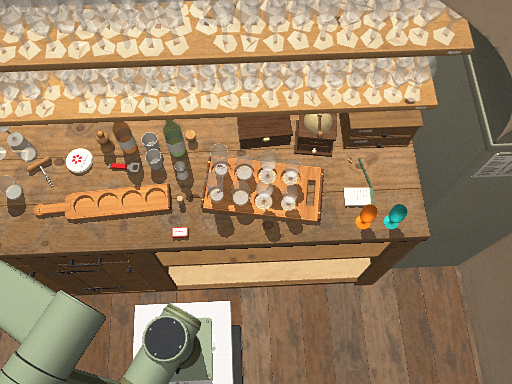

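View pics/wrist0.png

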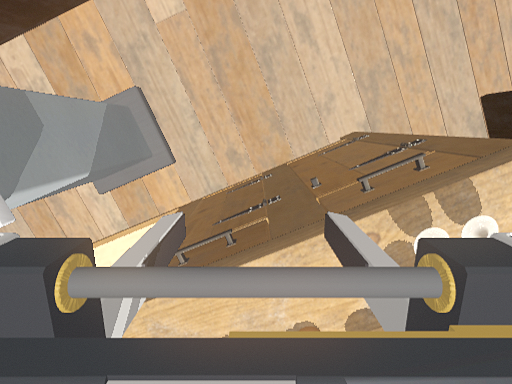

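```bash
cat > h.py <<'E'
from rig import manip
import numpy as np, cv2
def ray(cam,uv,p=None):
    p=p or manip.camera_params(cam)
    d=np.array([(uv[0]-p['cx'])/p['fx'],-(uv[1]-p['cy'])/p['fy'],-1.])
    return p['origin'],p['attitude']@d
def onz(cam,uv,z,p=None):
    o,d=ray(cam,uv,p); return (o+d*(z-o[2])/d[2])
def proj(cam,X,p=None):
    p=p or manip.camera_params(cam)
    c=p['attitude'].T@(np.asarray(X,float)-p['origin'])
    return np.array([p['cx']+p['fx']*c[0]/-c[2],p['cy']-p['fy']*c[1]/-c[2]])
E
python3 - <<'E'
from h import *
for n in ["top","side"]:
    im=manip.capture(n)
    for g in ["tumbler_near","goblet_near","wine_near","beer_near","flight_rack","paddle"]:
        for r in manip.recognise(g,n): print(n,g,[round(float(a),1) for a in r['xy']],round(r['score'],2))
im=cv2.imread("pics/top0.png")
cv2.imwrite("pics/topz1.png",cv2.resize(im[140:240,195:330],None,fx=5.9,fy=5.9,interpolation=cv2.INTER_CUBIC))
cv2.imwrite("pics/topz2.png",cv2.resize(im[120:240,20:200],None,fx=4.4,fy=4.4,interpolation=cv2.INTER_CUBIC))
im=cv2.imread("pics/side0.png")
cv2.imwrite("pics/sidez1.png",cv2.resize(im[140:240,200:330],None,fx=6,fy=6,interpolation=cv2.INTER_CUBIC))
E
```

```text
top tumbler_near [239.9, 192.6] 0.57
top tumbler_near [290.2, 197.5] 0.39
top goblet_near [287.9, 197.1] 0.72
top wine_near [263.2, 192.3] 0.58
top beer_near [209.8, 186.7] 0.67
top flight_rack [273.5, 193.2] 0.96
top paddle [112.3, 203.5] 0.78
side tumbler_near [247.4, 190.7] 0.84
side goblet_near [278.6, 201.0] 0.6
side wine_near [261.2, 186.1] 0.74
side beer_near [230.8, 174.7] 0.69
side flight_rack [274.1, 205.6] 0.81
side paddle [164.9, 171.9] 0.75
side paddle [230.2, 173.6] 0.16
```

View pics/topz1.png

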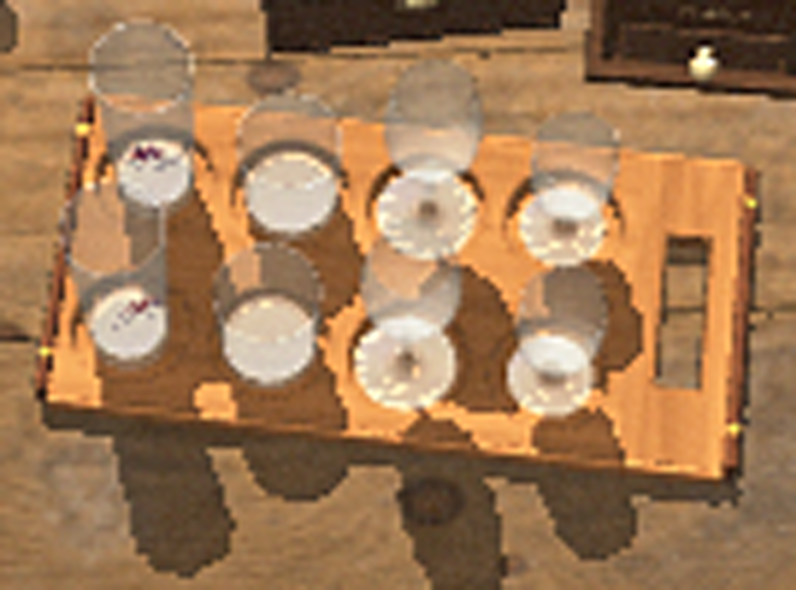

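View pics/topz2.png

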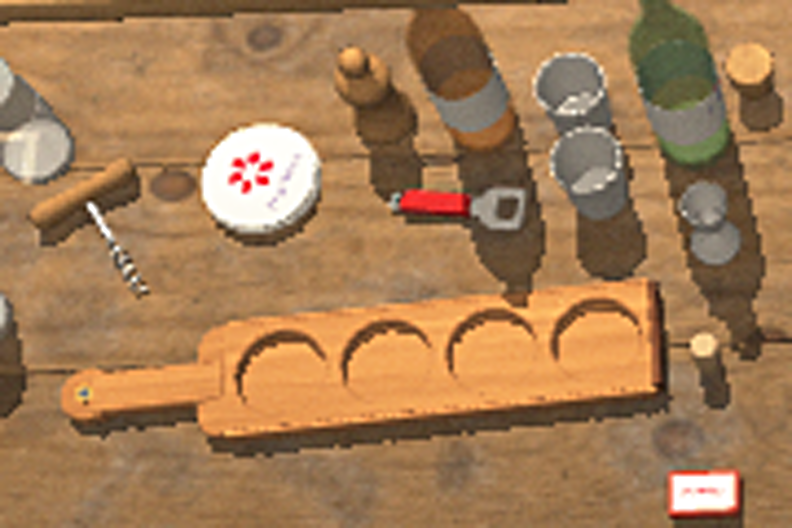

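View pics/sidez1.png

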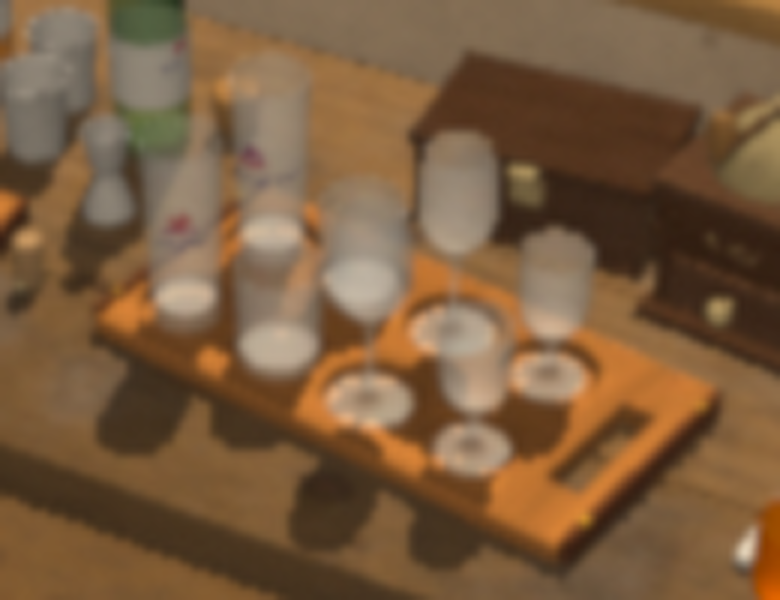

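```bash
python3 - <<'E'
from h import *
np.set_printoptions(precision=1,suppress=True)
c={'b':(129,322),'t':(268,340),'w':(405,363),'g':(550,375),'B':(155,172),'T':(291,190),'W':(427,210),'G':(563,222)}
P=[]
for k,(u,v) in c.items():
    X=onz('top',(195+(u-.5*5.9)/5.9+.5,140+(v)/5.9),10); P.append(X[:2]); print(k,X)
L=np.array([(-50,127.5),(-50,42.5),(-50,-42.5),(-50,-127.5),(50,127.5),(50,42.5),(50,-42.5),(50,-127.5)])
P=np.array(P)
def fit(L,P):
    a,b=L-L.mean(0),P-P.mean(0)
    th=np.arctan2((a[:,0]*b[:,1]-a[:,1]*b[:,0]).sum(),(a*b).sum())
    R=np.array([[np.cos(th),-np.sin(th)],[np.sin(th),np.cos(th)]]); t=P.mean(0)-R@L.mean(0)
    return np.degrees(th),t,P-(L@R.T+t)
print(*fit(L,P))
for u,v in [(285,372),(388,363),(493,352),(598,343),(650,282),(657,388),(200,330),(203,437),(65,380),(70,415)]:
    print((u,v),onz('top',(20+u/4.4,120+v/4.4),18))
E
```

```text
b [ 529. -126.   10.]
t [ 513.3 -210.5   10. ]
w [ 494.5 -293.2   10. ]
g [ 482.7 -380.7   10. ]
B [ 629.4 -144.4   10. ]
T [ 613.2 -228.7   10. ]
W [ 595.7 -312.6   10. ]
G [ 583.7 -396.4   10. ]
-10.414350188339144 [ 555.2 -261.6] [[-0.   1.1]
 [-0.4  0.2]
 [-3.8  1.2]
 [-0.3 -2.8]
 [ 2.   0.8]
 [ 1.1  0.1]
 [-1.  -0.2]
 [ 2.4 -0.4]]
(285, 372) [508.9 344.2  18. ]
(388, 363) [512.9 261.4  18. ]
(493, 352) [518.7 176.8  18. ]
(598, 343) [522.7  91.9  18. ]
(650, 282) [574.9  50.4  18. ]
(657, 388) [481.3  43.3  18. ]
(200, 330) [548.9 416.3  18. ]
(203, 437) [456.  405.3  18. ]
(65, 380) [510.1 521.1  18. ]
(70, 415) [479.7 513.6  18. ]
```

```bash
cat >> h.py <<'E'
from scipy.spatial.transform import Rotation as Rn
def Rdown(yaw): # yaw (deg) of tool y axis from world x
    a=np.radians(yaw); y=np.array([np.cos(a),np.sin(a),0]); x=np.array([0,0,-1.]); return np.column_stack([x,y,np.cross(x,y)])
def delta(pos,yaw):
    s=manip.state(); R=s['orientation']; 
    t=R.T@(np.array(pos)-s['tool_pos']); w=Rn.from_matrix(R.T@Rdown(yaw)).as_rotvec(degrees=True)
    return np.round(np.r_[t,w],1)
E
python3 - <<'E'
from h import *
print(delta([516,90,350],4).tolist())
E
```

```text
[-166.4, -292.2, 440.8, 63.2, -0.0, -0.0]
```

Request:
carry_out(
  targets=[
    [-100,0,0,0,0,0,94],
    [-166,0,0,0,0,0,94],
    [-166,-292,441,63,0,0,94],
    [-166,-292,441,63,0,0,94],
    [-166,-292,441,63,0,0,94],
    [-166,-292,441,63,0,0,94],
    [-166,-292,441,63,0,0,94],
    [-166,-292,441,63,0,0,94],
    [-166,-292,441,63,0,0,94],
    [-166,-292,441,63,0,0,94],
    [-166,-292,441,63,0,0,94],
    [-166,-292,441,63,0,0,94],
  ],
)

```text
t: 2.05
tool_pos: [498.8, 115.5, 346.0]
orientation: [[0.001, 0.997, 0.073], [0.0, 0.073, -0.997], [-1.0, 0.001, -0.0]]
contact_force: [0.1, 0.1, 0.3]
width: 94.3
```

Request:
carry_out(
  targets=[
    [0,0,0,0,0,0,94],
    [0,0,0,0,0,0,94],
    [0,0,0,0,0,0,94],
  ],
)

```text
t: 2.35
tool_pos: [497.4, 118.1, 345.3]
orientation: [[-0.001, 0.997, 0.074], [0.0, 0.074, -0.997], [-1.0, -0.001, -0.001]]
contact_force: [0.1, 0.0, 0.2]
width: 94.2
```

```bash
python3 - <<'E'
from h import *
s=manip.state(); print(s['t'],s['tool_pos'],s['qvel'],s['joint_pos'])
print(delta([516,90,350],4).tolist())
p=manip.camera_params('wrist'); im=manip.capture('wrist'); print(p); 
cv2.imwrite("pics/wp1.png",cv2.resize(im[:,:,::-1],(768,576),interpolation=cv2.INTER_CUBIC)); cv2.imwrite("pics/wp1_raw.png",im[:,:,::-1])
import pickle; pickle.dump(p,open('wp1.pkl','wb'))
E
```

```text
2.35 [497.42619365 118.11173842 345.26693293] [ 0.02193889 -0.00557918  0.00371617 -0.00287813 -0.00160518 -0.00152281] [ 6.33391832e-02 -7.56393098e-03  1.44864478e+00  5.25129746e-04
  1.70113964e+00 -1.09261363e-02]
[-4.8, 16.4, 29.4, 0.3, -0.0, 0.0]
{'fx': 280.05468029865034, 'fy': 280.05468029865034, 'cx': 254.62106339416852, 'cy': 191.01380620242932, 'origin': array([492.60333297, 183.89868999, 545.34228109]), 'attitude': array([[ 9.97257030e-01, -7.22963287e-02, -1.58636916e-02],
       [ 7.40119083e-02,  9.71684215e-01,  2.24392564e-01],
       [-8.08259829e-04, -2.24951164e-01,  9.74369704e-01]])}
```

View pics/wp1.png

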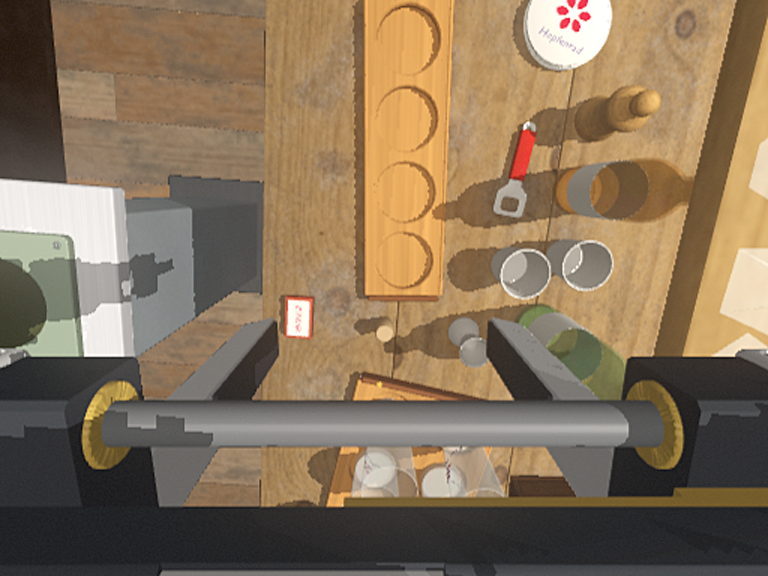

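```bash
cat > ov.py <<'E'
from h import *
import pickle
def W(pose,l): # pose x,y,yawdeg ; l (x,y)
    a=np.radians(pose[2]); l=np.asarray(l,float); return np.array([pose[0]+np.cos(a)*l[0]-np.sin(a)*l[1],pose[1]+np.sin(a)*l[0]+np.cos(a)*l[1]])
def overlay(raw,p,pose,crop,f,wells,out,z=18,hw=None,r=36):
    im=cv2.imread(raw); r0,r1,c0,c1=crop
    z_=cv2.resize(im[r0:r1,c0:c1],None,fx=f,fy=f,interpolation=cv2.INTER_CUBIC)
    def px(X): q=proj('wrist',X,p); return ((q[0]+.5-c0)*f-.5,(q[1]+.5-r0)*f-.5)
    for w in wells:
        pts=[px([*W(pose,(w[0]+r*np.cos(t),w[1]+r*np.sin(t))),z]) for t in np.linspace(0,2*np.pi,60)]
        cv2.polylines(z_,[np.int32(np.round(pts))],True,(255,0,0),1)
    if hw: 
        for sx in (-hw,hw):
            cv2.line(z_,*[tuple(int(round(a)) for a in px([*W(pose,(sx,y)),z])) for y in (-170,170)],(0,255,0),1)
    cv2.imwrite(out,z_)
E
python3 - <<'E'
from ov import *
p=pickle.load(open('wp1.pkl','rb'))
PW=[(0,127.5),(0,42.5),(0,-42.5),(0,-127.5)]
overlay('pics/wp1_raw.png',p,(516,218,4),(0,205,230,315),2.9,PW,'pics/ov1.png',hw=46)
E
```

```text
(no output)
```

View pics/ov1.png

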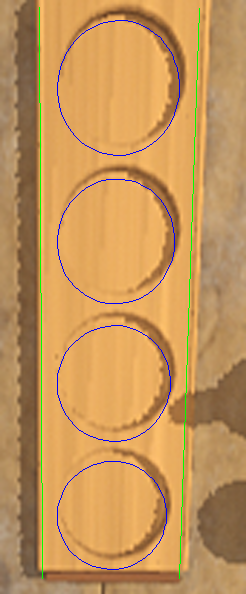

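```bash
python3 - <<'E'
from ov import *
p=pickle.load(open('wp1.pkl','rb'))
PW=[(0,127.5),(0,42.5),(0,-42.5),(0,-127.5)]
overlay('pics/wp1_raw.png',p,(518,224.5,3.3),(0,205,230,315),2.9,PW,'pics/a.png',hw=46)
overlay('pics/wp1_raw.png',p,(518.5,226,2.8),(0,205,230,315),2.9,PW,'pics/b.png',hw=46)
cv2.imwrite('pics/ov2.png',np.hstack([cv2.imread('pics/a.png'),cv2.imread('pics/b.png')]))
E
```

```text
(no output)
```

View pics/ov2.png

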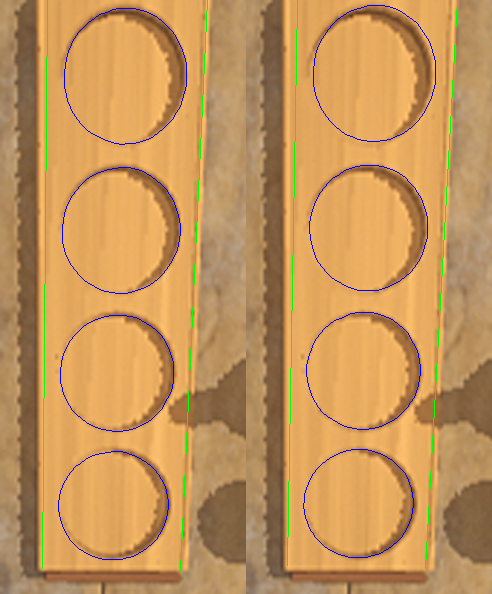

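```bash
python3 - <<'E'
from h import *
print(delta([483,-375,350],-10.4).tolist())
E
```

```text
[-4.9, -51.3, 491.0, 14.7, -0.0, 0.0]
```

Request:
carry_out(
  targets=[
    [-5,-51,491,14.7,0,0,94],
    [-5,-51,491,14.7,0,0,94],
    [-5,-51,491,14.7,0,0,94],
    [-5,-51,491,14.7,0,0,94],
    [-5,-51,491,14.7,0,0,94],
    [-5,-51,491,14.7,0,0,94],
    [-5,-51,491,14.7,0,0,94],
    [-5,-51,491,14.7,0,0,94],
    [-5,-51,491,14.7,0,0,94],
    [-5,-51,491,14.7,0,0,94],
    [-5,-51,491,14.7,0,0,94],
    [-5,-51,491,14.7,0,0,94],
  ],
)

```text
t: 3.6
tool_pos: [483.6, -375.0, 349.8]
orientation: [[-0.001, 0.983, -0.181], [0.002, -0.181, -0.983], [-1.0, -0.001, -0.002]]
contact_force: [0.2, 1.4, 0.1]
width: 94.0
```

Request:
carry_out(
  targets=[
    [0,0,0,0,0,0,94],
    [0,0,0,0,0,0,94],
  ],
)

```text
t: 3.8
tool_pos: [484.0, -374.0, 351.2]
orientation: [[0.001, 0.984, -0.179], [-0.0, -0.179, -0.984], [-1.0, 0.001, 0.0]]
contact_force: [0.1, -0.6, 0.1]
width: 94.1
```

```bash
python3 - <<'E'
from h import *
s=manip.state(); print(s['t'],s['tool_pos'],abs(s['qvel']).max(),s['joint_pos'])
print(delta([483,-375,350],-10.4).tolist())
p=manip.camera_params('wrist'); im=manip.capture('wrist'); print(p['origin']); 
cv2.imwrite("pics/wr1.png",cv2.resize(im[:,:,::-1],(768,576),interpolation=cv2.INTER_CUBIC)); cv2.imwrite("pics/wr1_raw.png",im[:,:,::-1])
import pickle; pickle.dump(p,open('wr1.pkl','wb'))
E
```

```text
3.8 [ 483.99217158 -374.00926159  351.15036737] 0.0047933185811990095 [-7.99490631e-01  2.14915772e-01  1.19400042e+00  3.10668657e-04
  1.73192834e+00 -6.19283391e-01]
[1.1, -0.8, 1.2, 0.1, 0.0, -0.0]
[ 495.38424624 -308.9303893   551.17093826]
```

View pics/wr1.png

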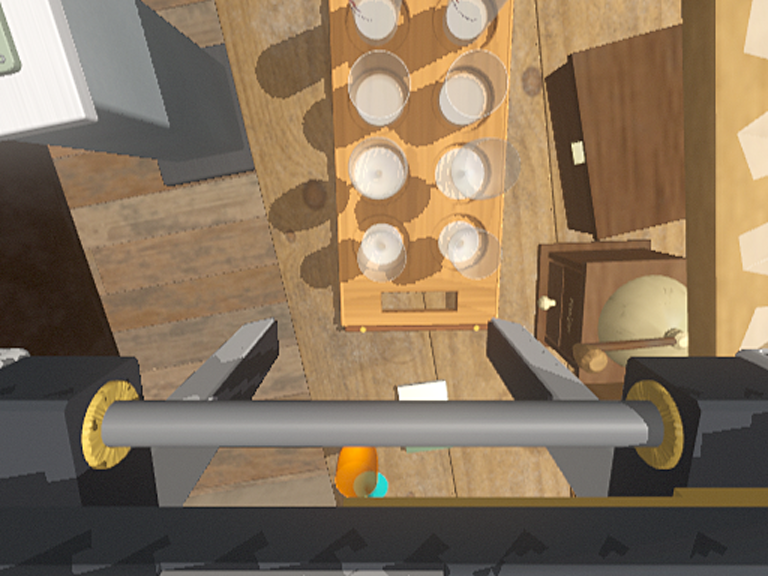

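```bash
cat > ov_r.py <<'E'
from ov import *
import sys
p=pickle.load(open('wr1.pkl','rb'))
pose=tuple(float(a) for a in sys.argv[1:4])
im=cv2.imread('pics/wr1_raw.png'); f=3; c0,c1,r0,r1=212,345,0,200
z_=cv2.resize(im[r0:r1,c0:c1],None,fx=f,fy=f,interpolation=cv2.INTER_CUBIC)
def px(X): q=proj('wrist',X,p); return ((q[0]+.5-c0)*f-.5,(q[1]+.5-r0)*f-.5)
def circ(w,r,z,col):
    pts=[px([*W(pose,(w[0]+r*np.cos(t),w[1]+r*np.sin(t))),z]) for t in np.linspace(0,2*np.pi,60)]
    cv2.polylines(z_,[np.int32(np.round(pts))],True,col,1)
spec={127.5:(25,30,160),42.5:(30,32,84),-42.5:(31,25,165),-127.5:(26.5,25,114)}
for y,(rf,rr,h) in spec.items():
  for x in (-50,50):
    circ((x,y),36,18,(255,0,0)); circ((x,y),rf,8,(0,0,255))
    if y in(42.5,127.5): circ((x,y),rr,8+h,(0,160,0))
cv2.imwrite('pics/'+sys.argv[4],np.hstack([z_,cv2.resize(im[r0:r1,c0:c1],None,fx=f,fy=f,interpolation=cv2.INTER_CUBIC)]))
E
python3 ov_r.py 555 -261.5 -10.4 ovr1.png
```

```text
(no output)
```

View pics/ovr1.png

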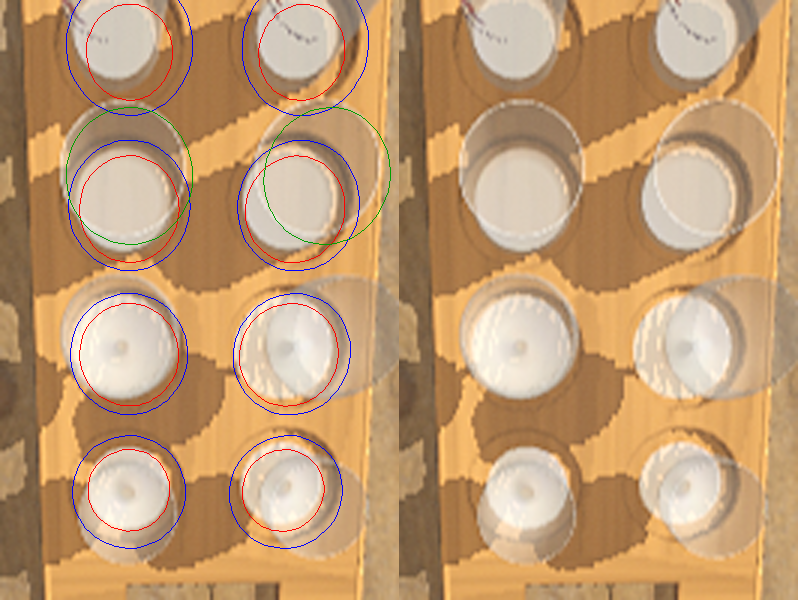

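```bash
python3 ov_r.py 551.5 -258.5 -9.4 ovr2.png
```

```text
(no output)
```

View pics/ovr2.png

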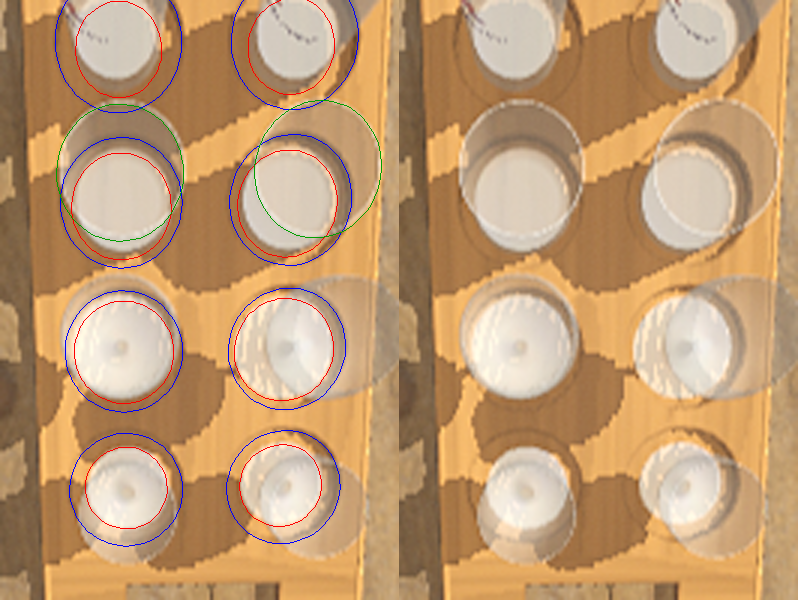

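```bash
cat > tg.py <<'E'
from ov import *
RP=(552,-257.8,-9.5); PP=(518.3,225,3.3)
L={'g':(-127.5,127.5),'w':(-42.5,42.5),'t':(42.5,-42.5),'b':(127.5,-127.5)}
def src(k): return W(RP,(-50,L[k][0]))
def dst(k): return W(PP,(0,L[k][1]))
SPEC={'b':(25,30,160),'t':(30,32,84),'w':(31,25,165),'g':(26.5,25,114)}
def look(name,circles,half=(110,110)):
    """capture wrist, overlay circles [(x,y,z,r,col)], crop about first"""
    s=manip.state(); p=manip.camera_params('wrist'); im=manip.capture('wrist')[:,:,::-1].copy(); f=4
    z_=cv2.resize(im,None,fx=f,fy=f,interpolation=cv2.INTER_CUBIC); raw=z_.copy()
    px=lambda X:(proj('wrist',X,p)+.5)*f-.5
    for x,y,z,r,col in circles:
        pts=[px([x+r*np.cos(t),y+r*np.sin(t),z]) for t in np.linspace(0,2*np.pi,80)]
        cv2.polylines(z_,[np.int32(np.round(pts))],True,col,1)
        c=px([x,y,z]); cv2.drawMarker(z_,tuple(int(a) for a in c),col,0,12,1)
    c=px(circles[0][:3]); w,h=195,half[1]*2
    a=max(0,int(c[0])-w); b=max(0,int(c[1])-270); 
    out=np.hstack([z_[b:b+540,a:a+390],raw[b:b+540,a:a+390]]); cv2.imwrite('pics/'+name,out)
    d=1/ (f*p['fx']) * (p['origin'][2]-circles[0][2]); print('mm per shown px',d,'tool',s['tool_pos'],'t',s['t'])
def lookglass(name,k,x,y,z0=8):
    rf,rr,h=SPEC[k]; look(name,[(x,y,z0,rf,(0,0,255)),(x,y,z0+h,rr,(0,200,0))])
E
python3 - <<'E'
from tg import *
for k in 'gwtb': print(k,src(k),dst(k))
x,y=src('g'); print(delta([x,y,260],-9.5).tolist())
E
```

```text
g [ 481.64215018 -375.2990339 ] [510.96058656 352.28858162]
w [ 495.67119667 -291.46475777] [515.85352885 267.42952721]
t [ 509.70024317 -207.63048164] [520.74647115 182.57047279]
b [ 523.72928967 -123.79620551] [525.63941344  97.71141838]
[91.2, -2.1, 1.4, -0.8, 0.0, -0.0]
```

Request:
carry_out(
  targets=[
    [45,-1,0,-0.4,0,0,94],
    [91,-2,1.4,-0.8,0,0,94],
    [91,-2,1.4,-0.8,0,0,94],
    [91,-2,1.4,-0.8,0,0,94],
    [91,-2,1.4,-0.8,0,0,94],
  ],
  newtons=30,
)

```text
t: 4.35
tool_pos: [482.8, -378.3, 263.6]
orientation: [[0.005, 0.986, -0.168], [-0.005, -0.168, -0.986], [-1.0, 0.005, 0.004]]
contact_force: [0.4, 0.7, 0.8]
width: 94.4
```

```bash
python3 - <<'E'
from tg import *
lookglass('hg1.png','g',*src('g'))
E
```

```text
mm per shown px 0.4064761615453595 tool [ 482.79892857 -378.28786979  263.57473914] t 4.35
```

View pics/hg1.png

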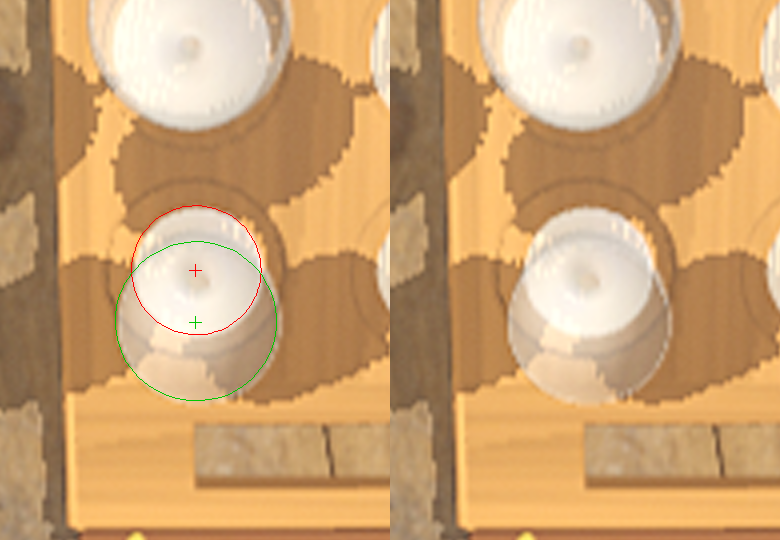

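```bash
python3 - <<'E'
from tg import *
print(delta([482.8,-376,79],-9.5).tolist())
E
```

```text
[184.9, -1.7, -3.4, -0.2, 0.3, -0.3]
```

Request:
carry_out(
  targets=[
    [30,-1.7,-3.4,-0.2,0.3,-0.3,94],
    [70,-1.7,-3.4,-0.2,0.3,-0.3,94],
    [110,-1.7,-3.4,-0.2,0.3,-0.3,94],
    [150,-1.7,-3.4,-0.2,0.3,-0.3,94],
    [175,-1.7,-3.4,-0.2,0.3,-0.3,94],
    [184,-1.7,-3.4,-0.2,0.3,-0.3,94],
    [184,-1.7,-3.4,-0.2,0.3,-0.3,94],
    [184,-1.7,-3.4,-0.2,0.3,-0.3,94],
    [184,-1.7,-3.4,-0.2,0.3,-0.3,94],
  ],
)

```text
t: 5.3
tool_pos: [481.7, -375.3, 78.5]
orientation: [[-0.001, 0.986, -0.165], [0.002, -0.165, -0.986], [-1.0, -0.001, -0.002]]
contact_force: [0.6, 0.5, -0.3]
width: 94.1
```

```bash
python3 - <<'E'
from tg import *
print(delta([482.8,-376,79],-9.5).tolist())
lookglass('hg2.png','g',482.8,-376)
im=manip.capture('side'); cv2.imwrite('pics/s2.png',cv2.resize(im[120:260,180:360,::-1],None,fx=4,fy=4))
E
```

```text
[-0.5, 1.3, 0.5, 0.0, -0.1, 0.0]
mm per shown px 0.24157645963289776 tool [ 481.65241594 -375.25235771   78.46561409] t 5.3
```

View pics/hg2.png

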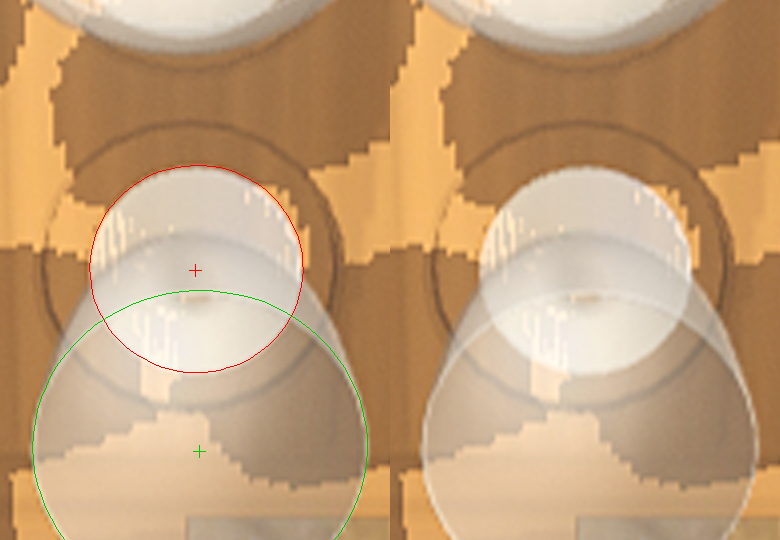

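View pics/s2.png

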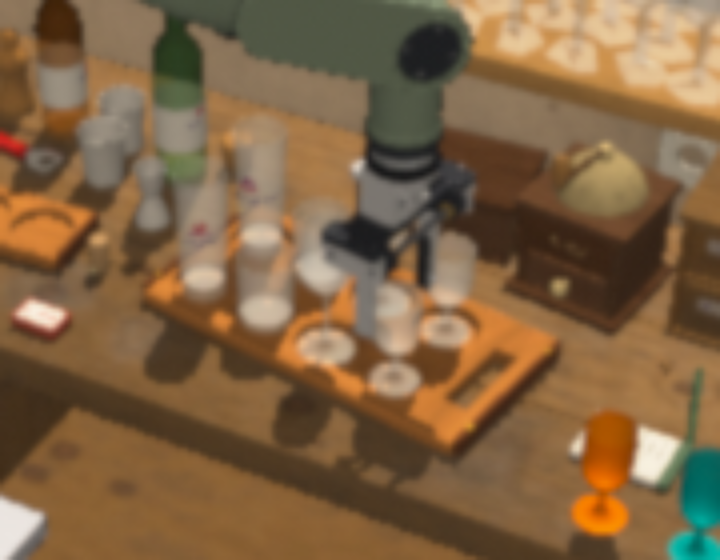

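Request:
carry_out(
  targets=[
    [-0.5,1.3,0.5,0,0,0,70],
    [-0.5,1.3,0.5,0,0,0,60],
    [-0.5,1.3,0.5,0,0,0,50],
    [-0.5,1.3,0.5,0,0,0,45],
    [-0.5,1.3,0.5,0,0,0,40],
    [-0.5,1.3,0.5,0,0,0,40],
    [-0.5,1.3,0.5,0,0,0,40],
    [-0.5,1.3,0.5,0,0,0,40],
  ],
  newtons=25,
)

```text
t: 6.2
tool_pos: [481.3, -374.2, 76.0]
orientation: [[-0.004, 0.986, -0.165], [0.006, -0.165, -0.986], [-1.0, -0.005, -0.005]]
contact_force: [0.9, -0.8, -0.1]
width: 50.7
```

```bash
python3 - <<'E'
from tg import *
P=[];C=[];Y=[]
for i in range(10):
    s=manip.state(); p=manip.camera_params('wrist'); P.append(s['tool_pos']); R=s['orientation']; C.append(np.r_[p['origin'],R.T@(p['origin']-s['tool_pos'])]); Y.append(Rn.from_matrix(Rdown(-9.5).T@R).as_rotvec(degrees=True)); manip.capture('wrist')
np.set_printoptions(precision=2,suppress=True)
print(np.array(P));print(np.array(C));print(np.array(Y).mean(0),np.array(Y).std(0))
E
```

```text
[[ 481.3  -374.24   75.98]
 [ 481.28 -374.24   75.97]
 [ 481.26 -374.25   75.98]
 [ 481.27 -374.27   75.99]
 [ 481.24 -374.22   75.98]
 [ 481.23 -374.23   76.  ]
 [ 481.18 -374.2    75.98]
 [ 481.15 -374.21   75.96]
 [ 481.14 -374.22   75.97]
 [ 481.12 -374.19   75.93]]
[[ 492.68 -310.24  276.34 -200.02   -0.28  -66.03]
 [ 492.68 -310.24  276.34 -200.03   -0.27  -66.03]
 [ 492.67 -310.24  276.34 -200.02   -0.27  -66.05]
 [ 492.67 -310.24  276.34 -200.01   -0.27  -66.06]
 [ 492.66 -310.23  276.34 -200.02   -0.27  -66.02]
 [ 492.64 -310.23  276.34 -200.     -0.29  -66.04]
 [ 492.62 -310.23  276.34 -200.01   -0.26  -66.02]
 [ 492.61 -310.23  276.33 -200.04   -0.27  -66.04]
 [ 492.6  -310.23  276.34 -200.02   -0.26  -66.04]
 [ 492.6  -310.23  276.34 -200.06   -0.26  -66.02]]
[-0.01  0.3  -0.28] [0.   0.   0.01]
```

Request:
carry_out(
  targets=[
    [-6,0,0,0,0,0,40],
    [-15,0,0,0,0,0,40],
    [-30,0,0,0,0,0,40],
    [-55,0,0,0,0,0,40],
    [-90,0,0,0,0,0,40],
    [-130,0,0,0,0,0,40],
    [-165,0,0,0,0,0,40],
    [-185,0,0,0,0,0,40],
    [-192,0,0,0,0,0,40],
    [-192,0,0,0,0,0,40],
    [-192,0,0,0,0,0,40],
  ],
)

```text
t: 7.8
tool_pos: [481.2, -374.7, 266.6]
orientation: [[-0.006, 0.986, -0.165], [0.008, -0.165, -0.986], [-1.0, -0.007, -0.007]]
contact_force: [-0.1, -0.9, -2.0]
width: 50.8
```

```bash
cat >> tg.py <<'E'
def lookheld(name,k,goff):
    """overlay held glass assuming axis at TCP, foot goff below TCP along tool x"""
    s=manip.state(); x,y,z=s['tool_pos']; lookglass(name,k,x,y,z-goff)
E
python3 - <<'E'
from tg import *
lookheld('held_g.png','g',68)
x,y=dst('g'); s=manip.state(); print(delta([x,y,s['tool_pos'][2]],3.3), s['contact_force'],s['width'],s['tool_pos'])
E
```

```text
mm per shown px 0.23968351742168592 tool [ 481.21868346 -374.70907129  266.56003647] t 7.8
[ 6.100e+00 -9.030e+01 -7.218e+02 -1.280e+01 -5.000e-01  4.000e-01] [ 0.07079375  0.01078902 -2.71284068] 50.88941123824043 [ 481.01894431 -374.5073673   265.90104303]
```

View pics/held_g.png

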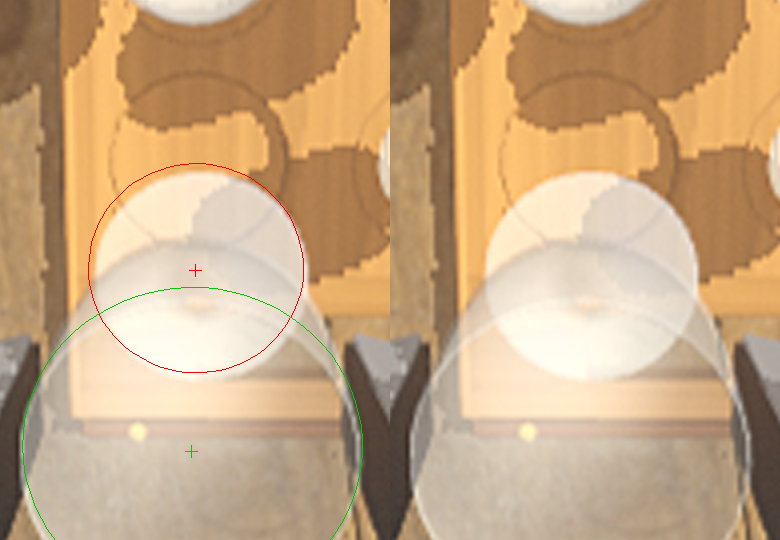

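Request:
carry_out(
  targets=[
    [0,-3,-20,-0.5,0,0,40],
    [0,-7,-50,-1,0,0,40],
    [0,-12,-90,-2,0,0,40],
    [0,-17,-135,-3,0,0,40],
    [0,-23,-180,-4,0,0,40],
    [0,-28,-225,-5,-0.1,0.1,40],
    [0,-34,-270,-6,-0.1,0.1,40],
    [0,-40,-315,-7,-0.2,0.2,40],
    [0,-45,-360,-8,-0.2,0.2,40],
    [0,-51,-405,-9,-0.2,0.2,40],
    [0,-57,-450,-10,-0.3,0.3,40],
    [0,-62,-495,-11,-0.5,0.4,40],
  ],
)

```text
t: 9.05
tool_pos: [501.0, 124.8, 269.0]
orientation: [[-0.001, 1.0, 0.027], [-0.004, 0.027, -1.0], [-1.0, -0.001, 0.004]]
contact_force: [0.7, -0.1, -0.8]
width: 50.7
```

```bash
python3 - <<'E'
from tg import *
x,y=dst('g'); s=manip.state(); print(delta([x-1.2,y+1.2,266],3.3), s['contact_force'],s['width'],s['tool_pos'])
E
```

```text
[ 2.100e+00  1.490e+01 -2.284e+02 -1.800e+00  2.000e-01  1.000e-01] [ 0.72115169 -0.14337811 -0.81828133] 50.73102838918919 [500.97328316 124.76534799 268.96521968]
```

Request:
carry_out(
  targets=[
    [0,4,-45,-0.4,0,0,40],
    [0,8,-90,-0.8,0,0,40],
    [0,11,-135,-1.2,0,0,40],
    [0,14,-175,-1.6,0,0,40],
    [0,15,-205,-1.8,0,0,40],
    [0,15,-222,-1.8,0,0,40],
    [0,15,-228,-1.8,0,0,40],
    [0,15,-228,-1.8,0,0,40],
    [0,15,-228,-1.8,0,0,40],
    [0,15,-228,-1.8,0,0,40],
  ],
)

```text
t: 10.05
tool_pos: [511.7, 350.0, 270.3]
orientation: [[0.002, 0.998, 0.056], [-0.004, 0.056, -0.998], [-1.0, 0.002, 0.004]]
contact_force: [-0.7, 0.0, -1.4]
width: 50.8
```

```bash
cat >> tg.py <<'E'
def lookplace(name,k,goff):
    x,y=dst(k); s=manip.state(); X,Y,Z=s['tool_pos']; rf,rr,h=SPEC[k]
    look(name,[(x,y,18,36,(255,0,0)),(x,y,8,36,(255,0,255)),(X,Y,Z-goff,rf,(0,0,255))])
E
python3 - <<'E'
from tg import *
x,y=dst('g'); s=manip.state(); print(delta([x-1.2,y+1.2,266],3.3), s['contact_force'],s['width'],s['tool_pos'])
lookplace('pl_g.png','g',68)
E
```

```text
[ 4.3 -1.8 -3.6 -0.1  0.2 -0.1] [-0.68119772  0.03033888 -1.4495715 ] 50.763355917236524 [511.74712659 349.96055048 270.33515689]
mm per shown px 0.40359477259066356 tool [511.74712659 349.96055048 270.33515689] t 10.05
```

View pics/pl_g.png

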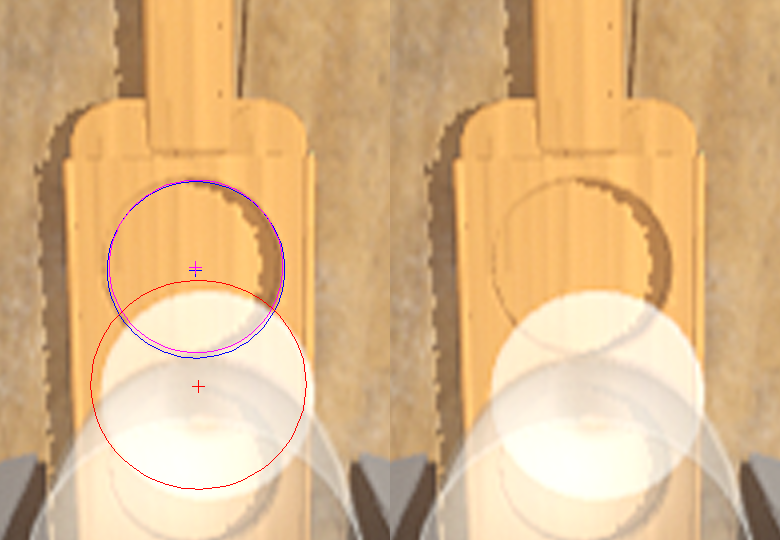

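```bash
python3 - <<'E'
from tg import *
print(delta([507.4,355.6,100],3.3).tolist())
E
```

```text
[170.4, -4.4, -6.3, -0.1, 0.2, -0.1]
```

Request:
carry_out(
  targets=[
    [20,-2,-3,-0.1,0.2,-0.1,40],
    [50,-4,-6,-0.1,0.2,-0.1,40],
    [90,-4.4,-6.3,-0.1,0.2,-0.1,40],
    [125,-4.4,-6.3,-0.1,0.2,-0.1,40],
    [155,-4.4,-6.3,-0.1,0.2,-0.1,40],
    [168,-4.4,-6.3,-0.1,0.2,-0.1,40],
    [170,-4.4,-6.3,-0.1,0.2,-0.1,40],
    [170,-4.4,-6.3,-0.1,0.2,-0.1,40],
    [170,-4.4,-6.3,-0.1,0.2,-0.1,40],
    [170,-4.4,-6.3,-0.1,0.2,-0.1,40],
  ],
)

```text
t: 11.1
tool_pos: [508.5, 357.7, 102.4]
orientation: [[0.004, 0.998, 0.059], [0.002, 0.059, -0.998], [-1.0, 0.004, -0.002]]
contact_force: [-0.6, 0.1, -2.1]
width: 50.9
```

```bash
python3 - <<'E'
from tg import *
s=manip.state(); print(delta([507.4,355.6,100],3.3).tolist(), s['tool_pos'])
X,Y,Z=s['tool_pos']; look('pl_g2.png',[(509.5,353.5,18,36,(255,0,0)),(509.5,353.5,Z-68,26.5,(0,0,255))])
E
```

```text
[2.4, -1.2, 2.0, 0.1, -0.1, -0.2] [508.49271832 357.68204124 102.44869592]
mm per shown px 0.2540675380353476 tool [508.49271832 357.68204124 102.44869592] t 11.1
```

View pics/pl_g2.png

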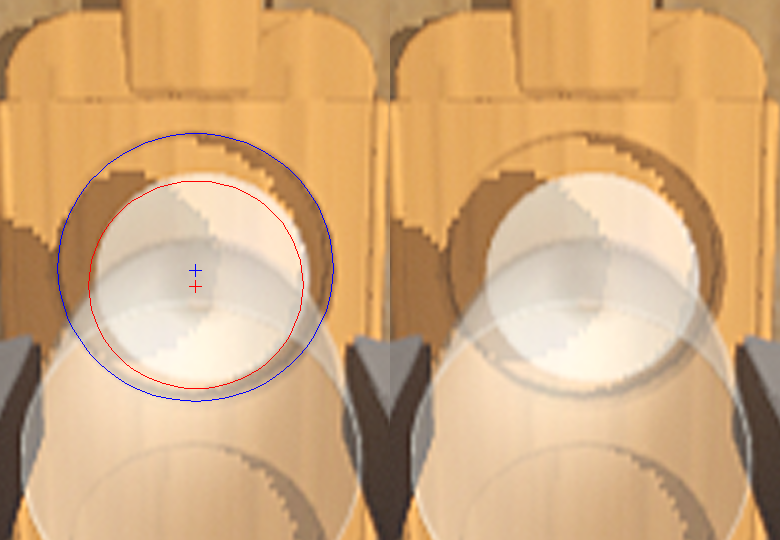

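Request:
carry_out(
  targets=[
    [0,-1.5,1.7,0.1,-0.1,-0.2,40],
    [5,-1.5,1.7,0.1,-0.1,-0.2,40],
    [12,-1.5,1.7,0.1,-0.1,-0.2,40],
    [18,-1.5,1.7,0.1,-0.1,-0.2,40],
    [22,-1.5,1.7,0.1,-0.1,-0.2,40],
    [23,-1.5,1.7,0.1,-0.1,-0.2,40],
    [23,-1.5,1.7,0.1,-0.1,-0.2,40],
    [23,-1.5,1.7,0.1,-0.1,-0.2,40],
  ],
)

```text
t: 11.95
tool_pos: [505.8, 355.2, 77.3]
orientation: [[-0.003, 0.998, 0.058], [-0.002, 0.058, -0.998], [-1.0, -0.003, 0.001]]
contact_force: [-0.1, -0.1, -1.7]
width: 50.9
```

```bash
python3 - <<'E'
from tg import *
s=manip.state(); print(s['tool_pos'],s['contact_force'],delta([508,356,76],3.3))
X,Y,Z=s['tool_pos']; look('pl_g3.png',[(509.5,354,18,36,(255,0,0)),(509.5,354,Z-68,26.5,(0,0,255))])
E
```

```text
[505.75711526 355.2188324   77.26461486] [-0.06947938 -0.09056224 -1.68392149] [ 1.3  2.3 -0.7  0.   0.1  0.2]
mm per shown px 0.23138095245479115 tool [505.75711526 355.2188324   77.26461486] t 11.95
```

View pics/pl_g3.png

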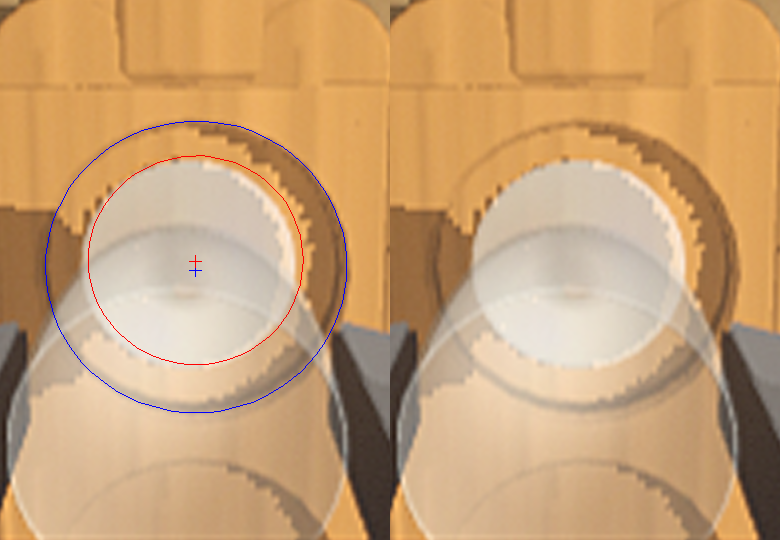

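Request:
carry_out(
  targets=[
    [1,1.5,-0.5,0,0.1,0.2,40],
    [2,1.5,-0.5,0,0.1,0.2,40],
    [2.5,1.5,-0.5,0,0.1,0.2,40],
    [3,1.5,-0.5,0,0.1,0.2,40],
  ],
)

```text
t: 12.4
tool_pos: [507.8, 356.2, 75.9]
orientation: [[0.002, 0.998, 0.058], [0.001, 0.058, -0.998], [-1.0, 0.002, -0.001]]
contact_force: [-2.9, 0.1, 8.5]
width: 50.3
```

Request:
carry_out(
  targets=[
    [2,1.5,-0.5,0,0.1,0.2,52],
    [2,1.5,-0.5,0,0.1,0.2,58],
    [2,1.5,-0.5,0,0.1,0.2,70],
    [2,1.5,-0.5,0,0.1,0.2,85],
    [2,1.5,-0.5,0,0.1,0.2,94],
    [2,1.5,-0.5,0,0.1,0.2,94],
    [2,1.5,-0.5,0,0.1,0.2,94],
  ],
)

```text
t: 13.1
tool_pos: [508.4, 356.3, 72.0]
orientation: [[0.003, 0.998, 0.058], [0.002, 0.058, -0.998], [-1.0, 0.003, -0.002]]
contact_force: [0.5, -0.9, 1.0]
width: 93.0
```

```bash
python3 - <<'E'
from tg import *
s=manip.state(); print(s['tool_pos'],s['contact_force'],s['width'])
X,Y,Z=s['tool_pos']; look('pl_g4.png',[(509.5,354,18,36,(255,0,0)),(509.5,354,8,26.5,(0,0,255)),(509.5,354,122,25,(0,200,0))])
E
```

```text
[508.44281281 356.26699543  72.01375738] [ 0.48492542 -0.87200918  1.00827057] 92.98219899000111
mm per shown px 0.22690108833906272 tool [508.44281281 356.26699543  72.01375738] t 13.1
```

View pics/pl_g4.png

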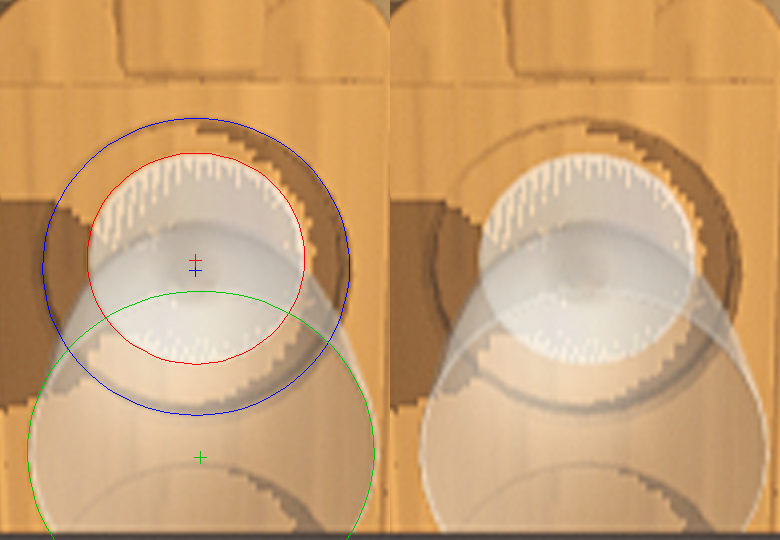

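Request:
carry_out(
  targets=[
    [-20,0,0,0,0,0,94],
    [-60,0,0,0,0,0,94],
    [-110,0,0,0,0,0,94],
    [-160,0,0,0,0,0,94],
    [-190,0,0,0,0,0,94],
    [-195,0,50,1,0,0,94],
    [-195,0,100,2,0,0,94],
    [-195,0,150,3,0,0,94],
    [-195,0,200,4,0,0,94],
    [-195,0,250,5,0,0,94],
    [-195,0,300,6,0,0,94],
    [-195,0,300,6,0,0,94],
  ],
)

```text
t: 14.35
tool_pos: [525.4, 50.7, 266.6]
orientation: [[0.004, 0.998, -0.055], [-0.0, -0.055, -0.998], [-1.0, 0.004, 0.0]]
contact_force: [-0.5, 0.4, 0.2]
width: 93.5
```

```bash
sed -i 's/^RP=.*/RP=(552.6,-258.5,-9.5); PP=(517.2,226.6,3.5)/' tg.py; python3 - <<'E'
from tg import *
x,y=src('w'); print(x,y); print(delta([x,y,265],-9.5).tolist(),manip.state()['tool_pos'])
E
```

```text
496.27119667405964 -292.16475777229846
[1.6, -10.2, 343.9, 6.3, -0.0, -0.2] [525.42995985  50.65113825 266.6449937 ]
```

Request:
carry_out(
  targets=[
    [0,-2,50,1,0,0,94],
    [0,-3,100,2,0,0,94],
    [0,-5,150,3,0,0,94],
    [0,-6,200,4,0,0,94],
    [0,-8,250,5,0,0,94],
    [0,-10,300,6.3,0,0,94],
    [0,-10.2,335,6.3,0,-0.2,94],
    [1.5,-10.2,344,6.3,0,-0.2,94],
    [1.5,-10.2,344,6.3,0,-0.2,94],
    [1.5,-10.2,344,6.3,0,-0.2,94],
    [1.5,-10.2,344,6.3,0,-0.2,94],
  ],
)

```text
t: 15.45
tool_pos: [499.3, -284.8, 264.4]
orientation: [[0.0, 0.988, -0.154], [0.003, -0.154, -0.988], [-1.0, -0.0, -0.003]]
contact_force: [0.2, -0.1, 0.7]
width: 94.4
```

```bash
python3 - <<'E'
from tg import *
x,y=src('w'); print(delta([x,y,265],-9.5).tolist(),manip.state()['tool_pos'])
lookglass('hw1.png','w',x,y)
E
```

```text
[-0.7, -1.9, 7.7, 0.6, -0.2, 0.0] [ 499.30089771 -284.81184515  264.36855611]
mm per shown px 0.4075958505890913 tool [ 499.30089771 -284.81184515  264.36855611] t 15.45
```

View pics/hw1.png

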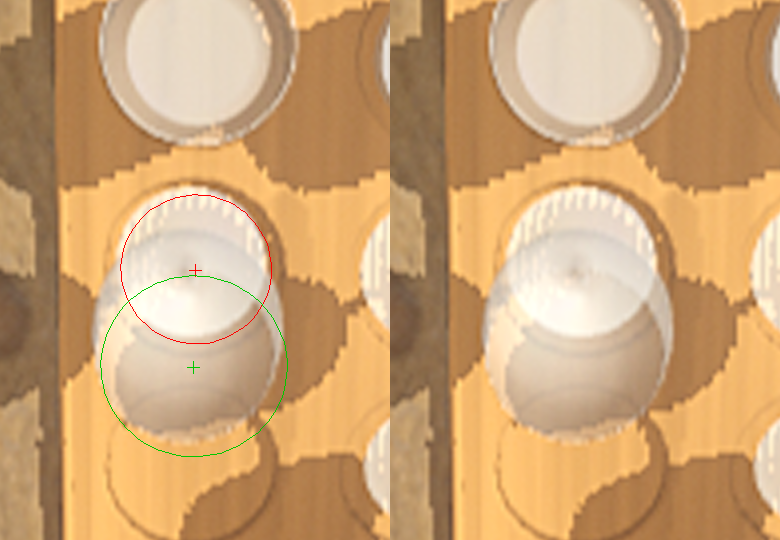

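```bash
python3 - <<'E'
from tg import *
print(delta([494.5,-289.2,115],-9.5).tolist())
E
```

```text
[149.5, -4.1, 5.4, 0.6, -0.2, 0.0]
```

Request:
carry_out(
  targets=[
    [0,-4.1,5.4,0.6,-0.2,0,84],
    [10,-4.1,5.4,0.6,-0.2,0,84],
    [40,-4.1,5.4,0.6,-0.2,0,84],
    [80,-4.1,5.4,0.6,-0.2,0,84],
    [115,-4.1,5.4,0.6,-0.2,0,84],
    [140,-4.1,5.4,0.6,-0.2,0,84],
    [149,-4.1,5.4,0.6,-0.2,0,84],
    [149,-4.1,5.4,0.6,-0.2,0,84],
    [149,-4.1,5.4,0.6,-0.2,0,84],
    [149,-4.1,5.4,0.6,-0.2,0,84],
  ],
)

```text
t: 16.5
tool_pos: [495.3, -292.1, 117.3]
orientation: [[0.003, 0.986, -0.167], [-0.003, -0.167, -0.986], [-1.0, 0.003, 0.003]]
contact_force: [0.1, -0.6, 1.1]
width: 84.3
```

```bash
python3 - <<'E'
from tg import *
print(delta([494.5,-289.2,115],-9.5).tolist())
lookglass('hw2.png','w',494.3,-289)
E
```

```text
[2.3, -1.2, -2.8, -0.1, 0.2, -0.2]
mm per shown px 0.2759695797099455 tool [ 495.25714324 -292.1130678   117.31454236] t 16.5
```

View pics/hw2.png

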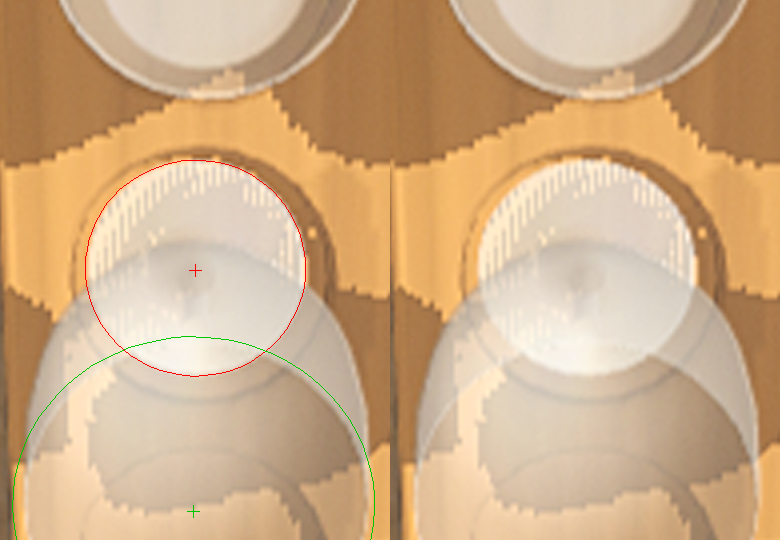

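Request:
carry_out(
  targets=[
    [1.5,-0.6,-2.8,-0.1,0.2,-0.2,84],
    [1.5,-0.6,-2.8,-0.1,0.2,-0.2,84],
    [1.5,-0.6,-2.8,-0.1,0.2,-0.2,84],
  ],
)

```text
t: 16.85
tool_pos: [493.9, -288.2, 114.0]
orientation: [[-0.003, 0.986, -0.165], [0.003, -0.165, -0.986], [-1.0, -0.003, -0.002]]
contact_force: [1.1, -0.3, 0.3]
width: 83.8
```

```bash
python3 - <<'E'
from tg import *
print(delta([494.8,-289,115],-9.5).tolist())
E
```

```text
[-1.0, 1.0, 0.6, 0.0, -0.1, 0.2]
```

Request:
carry_out(
  targets=[
    [0,0.8,0.5,0,0,0,70],
    [0,0.8,0.5,0,0,0,62],
    [0,0.8,0.5,0,0,0,56],
    [0,0.8,0.5,0,0,0,50],
    [0,0.8,0.5,0,0,0,45],
    [0,0.8,0.5,0,0,0,45],
    [0,0.8,0.5,0,0,0,45],
    [0,0.8,0.5,0,0,0,45],
  ],
  newtons=25,
)

```text
t: 17.65
tool_pos: [494.5, -288.8, 113.6]
orientation: [[-0.003, 0.986, -0.165], [0.003, -0.165, -0.986], [-1.0, -0.004, -0.003]]
contact_force: [-0.0, 0.8, -1.4]
width: 54.8
```

```bash
python3 - <<'E'
from tg import *
print(manip.state()['tool_pos'],delta([494.8,-289,115],-9.5).tolist())
E
```

```text
[ 494.45749993 -288.80176833  113.6090609 ] [-1.4, 0.4, 0.1, 0.0, -0.1, 0.2]
```

Request:
carry_out(
  targets=[
    [-5,0,0,0,0,0,45],
    [-14,0,0,0,0,0,45],
    [-30,0,0,0,0,0,45],
    [-55,0,0,0,0,0,45],
    [-90,0,0,0,0,0,45],
    [-130,0,0,0,0,0,45],
    [-165,0,0,0,0,0,45],
    [-183,0,0,0,0,0,45],
    [-188,0,0,0,0,0,45],
    [-188,0,0,0,0,0,45],
  ],
)

```text
t: 18.65
tool_pos: [495.4, -289.6, 302.7]
orientation: [[-0.002, 0.986, -0.165], [0.002, -0.165, -0.986], [-1.0, -0.002, -0.002]]
contact_force: [0.9, 0.7, -1.8]
width: 54.9
```

```bash
python3 - <<'E'
from tg import *
lookheld('held_w.png','w',105.6)
x,y=dst('w'); s=manip.state(); print(delta([x,y,300],3.5).tolist(), s['width'],s['tool_pos'])
E
```

```text
mm per shown px 0.2729314960708908 tool [ 495.38241678 -289.6447327   302.67317095] t 18.65
[3.0, -72.5, -553.8, -13.0, -0.2, 0.2] 55.15413977370383 [ 494.78488354 -289.20578579  301.07676314]
```

View pics/held_w.png

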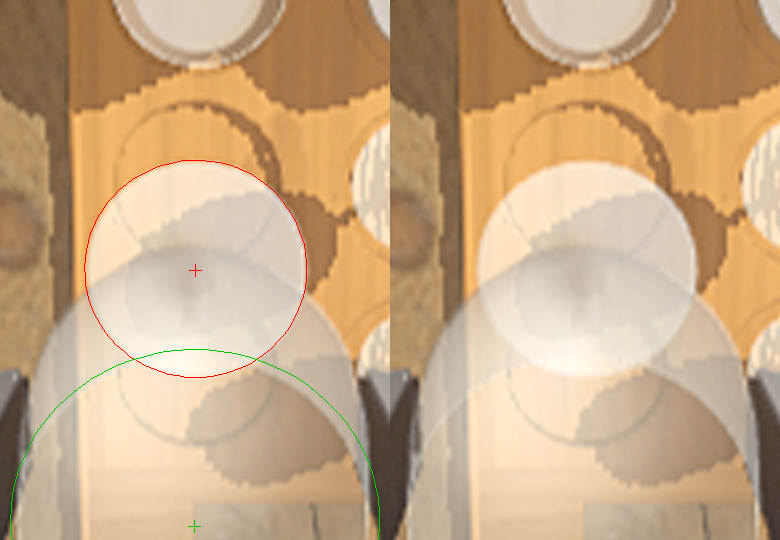

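Request:
carry_out(
  targets=[
    [0,-3,-20,-0.5,0,0,45],
    [0,-7,-50,-1.2,0,0,45],
    [0,-12,-90,-2,0,0,45],
    [0,-18,-135,-3,0,0,45],
    [0,-24,-180,-4,0,0,45],
    [0,-29,-225,-5,0,0,45],
    [0,-35,-270,-6.3,0,0,45],
    [0,-41,-315,-7.4,0,0,45],
    [0,-47,-360,-8.5,0,0,45],
    [0,-53,-405,-9.5,0,0,45],
    [0,-59,-450,-10.6,-0.2,0.2,45],
    [0,-64,-490,-11.5,-0.2,0.2,45],
  ],
)

```text
t: 19.9
tool_pos: [510.5, 207.4, 301.3]
orientation: [[-0.004, 0.999, 0.038], [-0.001, 0.038, -0.999], [-1.0, -0.004, 0.001]]
contact_force: [1.1, -0.1, -0.4]
width: 55.0
```

Request:
carry_out(
  targets=[
    [0,-1,-25,-0.6,0,0,45],
    [0,-1,-40,-1,0,0,45],
    [0,-1,-45,-1.3,0,0,45],
    [0,-1,-45,-1.3,0,0,45],
    [0,-1,-45,-1.3,0,0,45],
  ],
)

```text
t: 20.4
tool_pos: [510.2, 248.2, 302.9]
orientation: [[-0.001, 0.998, 0.056], [-0.001, 0.056, -0.998], [-1.0, -0.001, 0.001]]
contact_force: [-0.4, -0.9, -0.5]
width: 55.1
```

```bash
python3 - <<'E'
from tg import *
x,y=dst('w'); s=manip.state(); print(x,y,delta([x,y,140],3.5).tolist(), s['width'],s['tool_pos'])
lookplace('pl_w1.png','w',105.6)
E
```

```text
514.6054370697686 269.02072893292933 [162.8, 5.7, -20.7, -0.3, 0.1, 0.0] 55.06061651901296 [510.22018131 248.22589085 302.86149114]
mm per shown px 0.43276350758537413 tool [510.22018131 248.22589085 302.86149114] t 20.4
```

View pics/pl_w1.png

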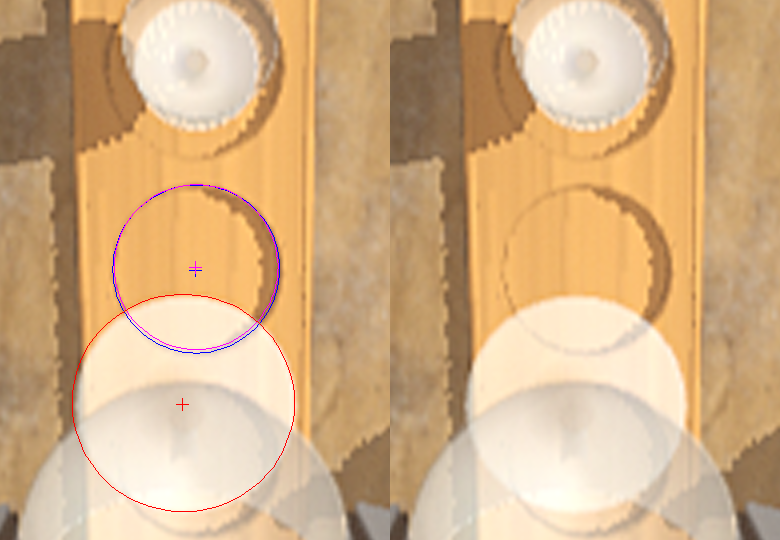

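Request:
carry_out(
  targets=[
    [0,3,-14,-0.3,0.1,0,45],
    [10,4.8,-20.7,-0.3,0.1,0,45],
    [40,4.8,-20.7,-0.3,0.1,0,45],
    [80,4.8,-20.7,-0.3,0.1,0,45],
    [120,4.8,-20.7,-0.3,0.1,0,45],
    [150,4.8,-20.7,-0.3,0.1,0,45],
    [160,4.8,-20.7,-0.3,0.1,0,45],
    [164,4.8,-20.7,-0.3,0.1,0,45],
    [164,4.8,-20.7,-0.3,0.1,0,45],
    [164,4.8,-20.7,-0.3,0.1,0,45],
  ],
)

```text
t: 21.45
tool_pos: [515.5, 270.9, 141.3]
orientation: [[0.004, 0.998, 0.063], [0.003, 0.063, -0.998], [-1.0, 0.004, -0.002]]
contact_force: [0.4, -0.4, -1.5]
width: 55.0
```

```bash
python3 - <<'E'
from tg import *
x,y=dst('w'); s=manip.state(); print(x,y,delta([x-.9,y,136],3.5).tolist(), s['width'],s['tool_pos'])
Z=s['tool_pos'][2]; look('pl_w2.png',[(x,y,18,36,(255,0,0)),(x,y,Z-105.6,31,(0,0,255))])
E
```

```text
514.6054370697686 269.02072893292933 [5.3, -1.9, 1.7, 0.1, -0.1, -0.2] 54.95321492624341 [515.5015189  270.86039327 141.32525164]
mm per shown px 0.2887588626852248 tool [515.5015189  270.86039327 141.32525164] t 21.45
```

View pics/pl_w2.png

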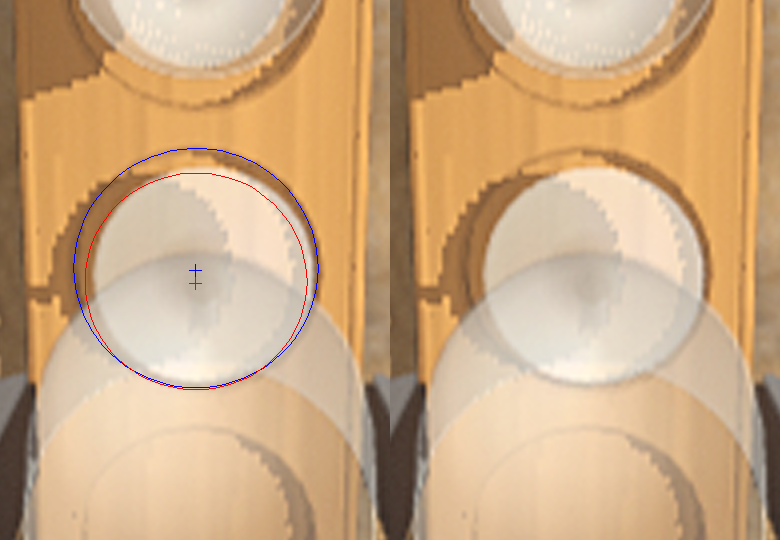

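Request:
carry_out(
  targets=[
    [0,-1.4,1.4,0.1,0,-0.1,45],
    [5,-1.4,1.4,0.1,0,-0.1,45],
    [9,-1.4,1.4,0.1,0,-0.1,45],
    [12,-1.4,1.4,0.1,0,-0.1,45],
    [12,-1.4,1.4,0.1,0,-0.1,45],
    [12,-1.4,1.4,0.1,0,-0.1,45],
  ],
)

```text
t: 22.1
tool_pos: [512.4, 268.7, 126.8]
orientation: [[-0.002, 0.998, 0.061], [0.001, 0.061, -0.998], [-1.0, -0.002, -0.001]]
contact_force: [0.4, -0.2, -1.7]
width: 54.9
```

```bash
python3 - <<'E'
from tg import *
x,y=dst('w'); s=manip.state(); print(x,y,delta([x-.9,y,113.6],3.5).tolist(), s['width'],s['tool_pos'])
Z=s['tool_pos'][2]; look('pl_w3.png',[(x,y,18,36,(255,0,0)),(x,y,Z-105.6,31,(0,0,255))])
E
```

```text
514.6054370697686 269.02072893292933 [13.2, 1.4, -0.3, 0.0, -0.1, 0.1] 54.91862712271651 [512.3539147  268.65552683 126.83549339]
mm per shown px 0.27575546296527526 tool [512.3539147  268.65552683 126.83549339] t 22.1
```

View pics/pl_w3.png

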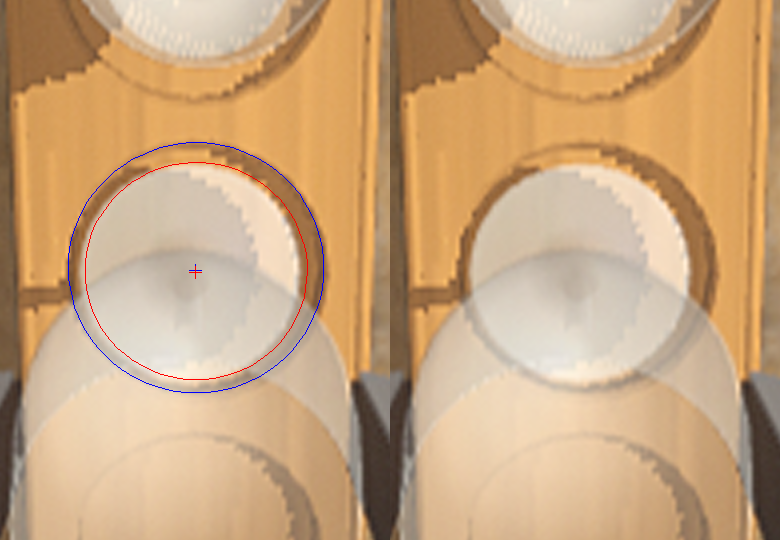

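Request:
carry_out(
  targets=[
    [1,1.5,-0.5,0,0,0.1,45],
    [1,1.5,-0.5,0,0,0.1,45],
    [4,1.5,-0.5,0,0,0.1,45],
    [7,1.5,-0.5,0,0,0.1,45],
    [9,1.5,-0.5,0,0,0.1,45],
    [9,1.5,-0.5,0,0,0.1,45],
  ],
)

```text
t: 22.75
tool_pos: [513.5, 269.1, 117.4]
orientation: [[-0.001, 0.998, 0.061], [0.001, 0.061, -0.998], [-1.0, -0.001, -0.001]]
contact_force: [-0.6, -0.1, -1.0]
width: 55.1
```

```bash
python3 - <<'E'
from tg import *
x,y=dst('w'); s=manip.state(); print(x,y,delta([x-.9,y,113.6],3.5).tolist(), s['contact_force'],s['tool_pos'])
Z=s['tool_pos'][2]; look('pl_w4.png',[(x,y,18,36,(255,0,0)),(x,y,Z-105.6,31,(0,0,255))])
E
```

```text
514.6054370697686 269.02072893292933 [3.8, 0.3, 0.1, 0.0, -0.0, 0.1] [-0.63465708 -0.11719185 -1.00905544] [513.45336622 269.13338569 117.43055984]
mm per shown px 0.2673985354270692 tool [513.45336622 269.13338569 117.43055984] t 22.75
```

View pics/pl_w4.png

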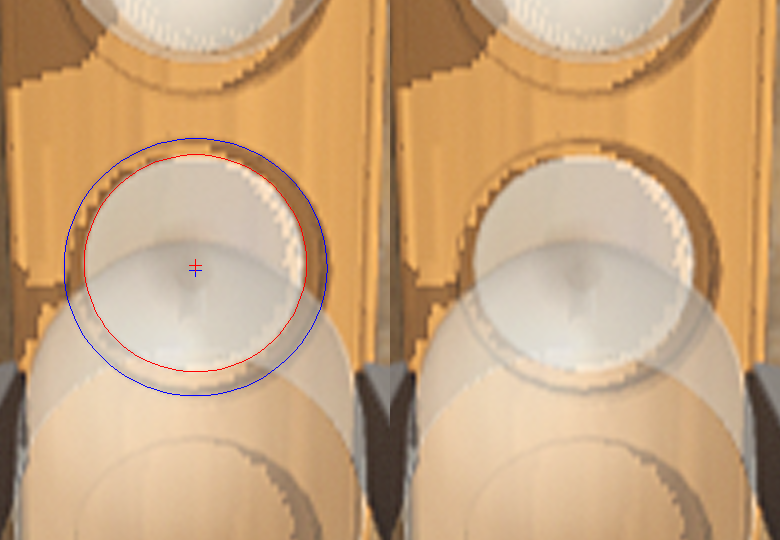

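Well inside the well; lower to contact and release.

Request:
carry_out(
  targets=[
    [1.5,0.4,0,0,0,0.1,45],
    [3,0.4,0,0,0,0.1,45],
    [4,0.4,0,0,0,0.1,45],
    [4.5,0.4,0,0,0,0.1,45],
    [4.5,0.4,0,0,0,0.1,45],
  ],
)

```text
t: 23.3
tool_pos: [514.3, 269.4, 113.7]
orientation: [[0.001, 0.998, 0.061], [0.001, 0.061, -0.998], [-1.0, 0.001, -0.001]]
contact_force: [-0.4, 0.8, 0.0]
width: 55.0
```

Request:
carry_out(
  targets=[
    [0.5,0,0,0,0,0,45],
    [0.5,0,0,0,0,0,54],
    [0.5,0,0,0,0,0,58],
    [0.5,0,0,0,0,0,65],
    [0.5,0,0,0,0,0,75],
    [0.5,0,0,0,0,0,84],
    [0.5,0,0,0,0,0,84],
    [0.5,0,0,0,0,0,84],
  ],
)

```text
t: 24.1
tool_pos: [514.3, 269.3, 113.0]
orientation: [[0.001, 0.998, 0.061], [0.001, 0.061, -0.998], [-1.0, 0.002, -0.001]]
contact_force: [0.1, 0.9, -0.2]
width: 84.1
```

```bash
python3 - <<'E'
from tg import *
x,y=dst('w'); s=manip.state(); print(s['width'], s['contact_force'],s['tool_pos'])
lookglass('pl_w5.png','w',x,y)
E
```

```text
84.14690307257726 [ 0.06539232  0.8908539  -0.15879065] [514.32662104 269.33846446 113.03218021]
mm per shown px 0.27239026840928604 tool [514.32662104 269.33846446 113.03218021] t 24.1
```

View pics/pl_w5.png

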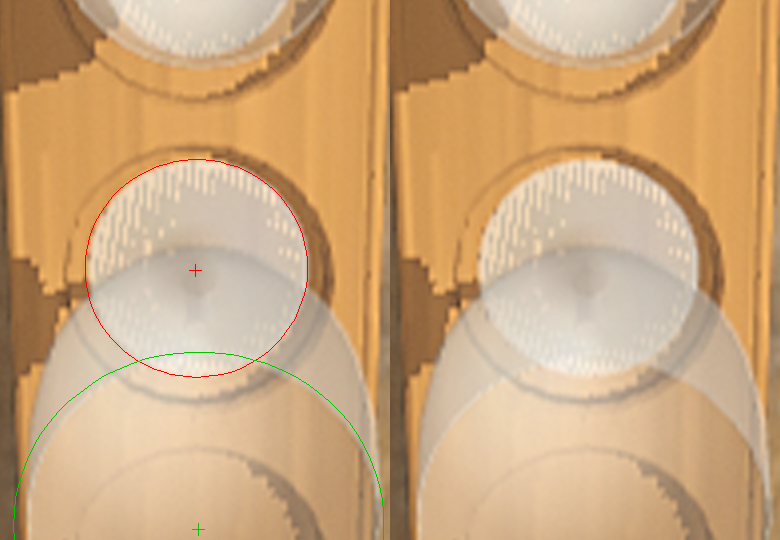

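Request:
carry_out(
  targets=[
    [-20,0,0,0,0,0,90],
    [-60,0,0,0,0,0,94],
    [-105,0,0,0,0,0,94],
    [-140,0,0,0,0,0,94],
    [-150,0,40,1,0,0,94],
    [-150,0,90,2,0,0,94],
    [-150,0,140,3,0,0,94],
    [-150,0,190,4,0,0,94],
    [-150,0,240,5,0,0,94],
    [-150,0,290,6,0,0,94],
    [-150,0,340,7,0,0,94],
    [-150,0,340,7,0,0,94],
  ],
)

```text
t: 25.35
tool_pos: [534.9, -76.2, 262.6]
orientation: [[0.001, 0.998, -0.069], [-0.001, -0.069, -0.998], [-1.0, 0.002, 0.001]]
contact_force: [-0.0, 0.0, 0.5]
width: 93.8
```

```bash
python3 - <<'E'
from tg import *
x,y=src('t'); x-=.5;y+=2; print(x,y); print(delta([x,y,255],-9.5).tolist(),manip.state()['tool_pos'])
E
```

```text
509.8002431722173 -206.33048164163375
[7.7, -16.0, 131.6, 5.5, 0.1, -0.1] [534.87840209 -76.16194997 262.5510812 ]
```

Request:
carry_out(
  targets=[
    [0,-6,50,2,0,0,94],
    [0,-12,95,4,0,0,94],
    [4,-16,125,5.5,0,0,94],
    [7,-16,131,5.5,0,0,94],
    [7,-16,131,5.5,0,0,94],
    [7,-16,131,5.5,0,0,94],
  ],
)

```text
t: 25.95
tool_pos: [511.3, -198.5, 255.4]
orientation: [[0.001, 0.988, -0.155], [0.002, -0.155, -0.988], [-1.0, 0.001, -0.002]]
contact_force: [0.1, -0.4, 0.2]
width: 93.9
```

```bash
python3 - <<'E'
from tg import *
x,y=509.8,-206.3; print(x,y); print(delta([x,y,56],-9.5).tolist(),manip.state()['tool_pos'])
lookglass('ht1.png','t',x,y)
E
```

```text
509.8 -206.3
[199.4, -0.4, 8.4, 0.6, -0.1, -0.1] [ 511.25265301 -198.49358974  255.43030079]
mm per shown px 0.39957264161645645 tool [ 511.25265301 -198.49358974  255.43030079] t 25.95
```

View pics/ht1.png

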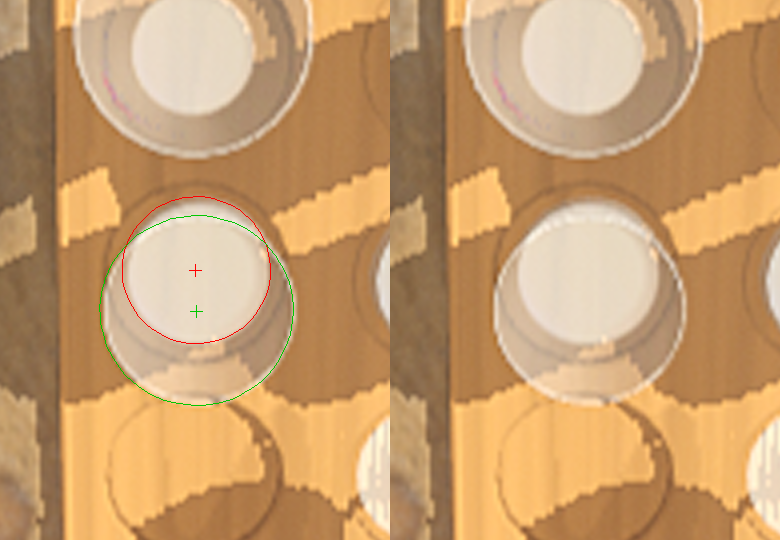

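Request:
carry_out(
  targets=[
    [0,0.3,8.2,0.6,-0.1,-0.1,88],
    [20,0.3,8.2,0.6,-0.1,-0.1,88],
    [55,0.3,8.2,0.6,-0.1,-0.1,88],
    [95,0.3,8.2,0.6,-0.1,-0.1,88],
    [120,0.3,8.2,0.6,-0.1,-0.1,88],
    [130,0.3,8.2,0.6,-0.1,-0.1,88],
    [130,0.3,8.2,0.6,-0.1,-0.1,88],
    [130,0.3,8.2,0.6,-0.1,-0.1,88],
  ],
)

```text
t: 26.8
tool_pos: [511.4, -208.4, 127.1]
orientation: [[0.002, 0.986, -0.166], [-0.002, -0.166, -0.986], [-1.0, 0.002, 0.001]]
contact_force: [0.5, 0.3, 1.2]
width: 87.7
```

```bash
python3 - <<'E'
from tg import *
x,y=510.4,-206; print(delta([x,y,52],-9.5).tolist(),manip.state()['tool_pos'])
lookglass('ht2.png','t',x,y)
im=manip.capture('side'); cv2.imwrite('pics/s3.png',cv2.resize(im[120:260,180:360,::-1],None,fx=4,fy=4))
E
```

```text
[75.0, -1.6, -2.3, -0.1, 0.1, -0.1] [ 511.43261623 -208.4058553   127.05428937]
mm per shown px 0.284773174021021 tool [ 511.43261623 -208.4058553   127.05428937] t 26.8
```

View pics/ht2.png

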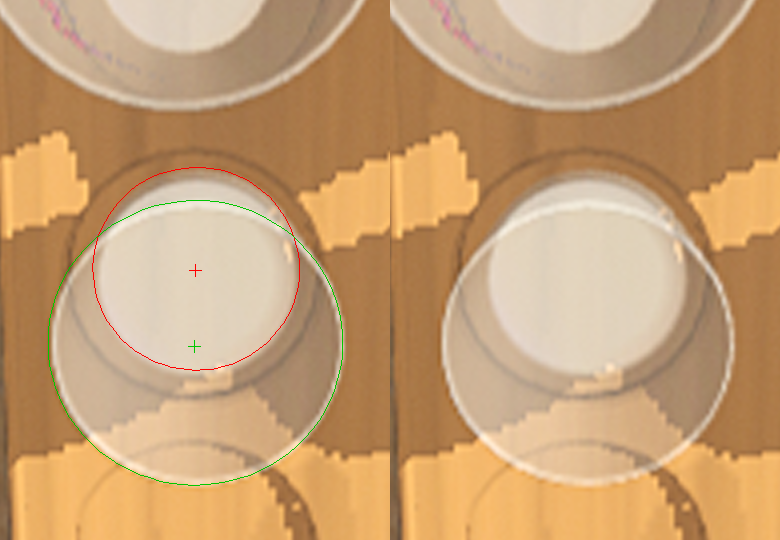

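View pics/s3.png

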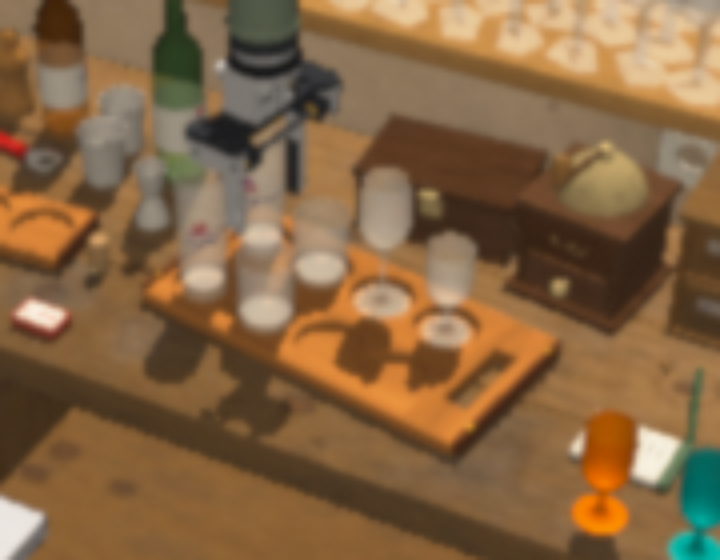

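Request:
carry_out(
  targets=[
    [0,-1.1,-2.3,-0.1,0.1,-0.1,88],
    [25,-1.1,-2.3,-0.1,0.1,-0.1,88],
    [50,-1.1,-2.3,-0.1,0.1,-0.1,88],
    [68,-1.1,-2.3,-0.1,0.1,-0.1,88],
    [75,-1.1,-2.3,-0.1,0.1,-0.1,88],
    [75,-1.1,-2.3,-0.1,0.1,-0.1,88],
    [75,-1.1,-2.3,-0.1,0.1,-0.1,88],
  ],
)

```text
t: 27.6
tool_pos: [510.4, -206.0, 51.7]
orientation: [[-0.0, 0.986, -0.165], [0.001, -0.165, -0.986], [-1.0, -0.0, -0.001]]
contact_force: [0.2, 0.4, 0.6]
width: 87.8
```

```bash
python3 - <<'E'
from tg import *
x,y=510.9,-206; print(delta([x,y,52],-9.5).tolist(),manip.state()['tool_pos'],manip.state()['contact_force'])
E
```

```text
[-0.3, 0.5, -0.1, 0.0, -0.0, 0.0] [ 510.43024698 -206.0371955    51.74531052] [0.17513237 0.42663859 0.61469872]
```

Request:
carry_out(
  targets=[
    [0,0.4,0,0,0,0,75],
    [0,0.4,0,0,0,0,68],
    [0,0.4,0,0,0,0,62],
    [0,0.4,0,0,0,0,56],
    [0,0.4,0,0,0,0,52],
    [0,0.4,0,0,0,0,52],
    [0,0.4,0,0,0,0,52],
  ],
  newtons=28,
)

```text
t: 28.3
tool_pos: [510.7, -206.0, 51.2]
orientation: [[-0.0, 0.986, -0.165], [0.001, -0.165, -0.986], [-1.0, -0.0, -0.001]]
contact_force: [1.8, 1.4, 2.3]
width: 63.0
```

```bash
python3 - <<'E'
from tg import *
print(manip.state()['tool_pos'],manip.state()['contact_force'],manip.state()['width'])
E
```

```text
[ 510.73008451 -205.99323997   51.19751845] [1.75011107 1.38881858 2.32391221] 63.01273204724151
```

Request:
carry_out(
  targets=[
    [-5,0,0,0,0,0,52],
    [-14,0,0,0,0,0,52],
    [-30,0,0,0,0,0,52],
    [-60,0,0,0,0,0,52],
    [-100,0,0,0,0,0,52],
    [-140,0,0,0,0,0,52],
    [-175,0,0,0,0,0,52],
    [-193,0,0,0,0,0,52],
    [-198,0,0,0,0,0,52],
    [-198,0,0,0,0,0,52],
  ],
)

```text
t: 29.3
tool_pos: [510.0, -205.9, 248.7]
orientation: [[-0.002, 0.986, -0.165], [0.002, -0.165, -0.986], [-1.0, -0.002, -0.001]]
contact_force: [0.6, -0.1, -2.0]
width: 63.1
```

```bash
python3 - <<'E'
from tg import *
lookheld('held_t.png','t',43.2)
x,y=dst('t'); s=manip.state(); print(x,y,delta([x,y,250],3.5).tolist(), s['width'],s['tool_pos'])
E
```

```text
mm per shown px 0.21720223454201956 tool [ 509.99143707 -205.86686932  248.68626391] t 29.3
519.7945629302315 184.17927106707066 [-1.6, -54.0, -386.0, -13.0, -0.2, 0.2] 63.119517512397444 [ 509.35050706 -205.46945701  247.28251979]
```

View pics/held_t.png

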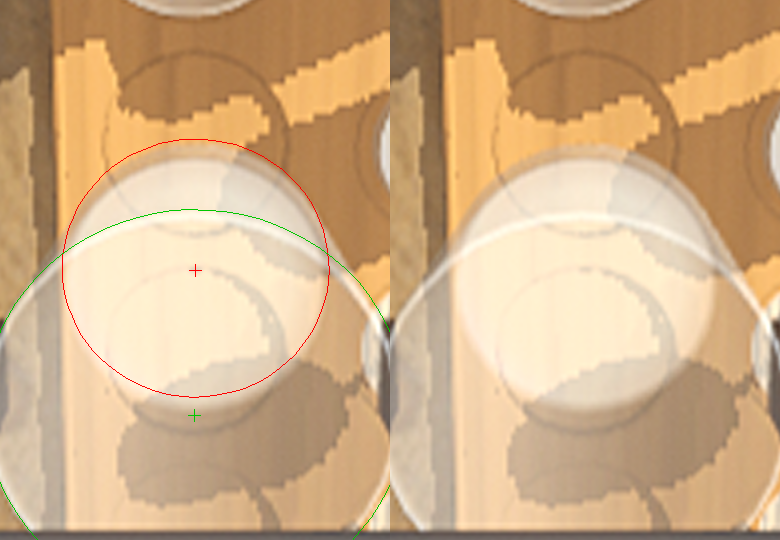

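Request:
carry_out(
  targets=[
    [0,-3,-20,-0.7,0,0,52],
    [0,-7,-50,-1.7,0,0,52],
    [0,-13,-95,-3.2,0,0,52],
    [0,-19,-140,-4.7,0,0,52],
    [0,-26,-185,-6.2,0,0,52],
    [0,-32,-230,-7.7,0,0,52],
    [0,-38,-275,-9.2,0,0,52],
    [0,-44,-320,-10.7,0,0,52],
    [0,-50,-355,-12,-0.1,0.1,52],
    [0,-53,-380,-13,-0.2,0.2,52],
    [0,-54,-387,-13,-0.2,0.2,52],
    [0,-54,-387,-13,-0.2,0.2,52],
  ],
)

```text
t: 30.55
tool_pos: [519.5, 185.0, 247.0]
orientation: [[-0.003, 0.998, 0.063], [-0.003, 0.063, -0.998], [-1.0, -0.003, 0.003]]
contact_force: [0.7, -0.2, -1.9]
width: 63.1
```

Request:
carry_out(
  targets=[
    [0,0,0,0,0,0,52],
    [0,0,0,0,0,0,52],
  ],
)

```text
t: 30.75
tool_pos: [520.7, 183.2, 248.7]
orientation: [[0.0, 0.998, 0.059], [-0.003, 0.059, -0.998], [-1.0, 0.0, 0.003]]
contact_force: [-0.9, 0.0, -1.8]
width: 63.4
```

```bash
python3 - <<'E'
from tg import *
x,y=dst('t'); s=manip.state(); print(x,y,delta([x,y+1,75],3.5).tolist(), s['width'],s['tool_pos'])
lookplace('pl_t1.png','t',43.2)
E
```

```text
519.7945629302315 184.17927106707066 [173.6, -0.8, -2.4, -0.1, 0.1, -0.0] 63.38836783404599 [520.68061339 183.23763102 248.6518304 ]
mm per shown px 0.38430782320848533 tool [520.68061339 183.23763102 248.6518304 ] t 30.75
```

View pics/pl_t1.png

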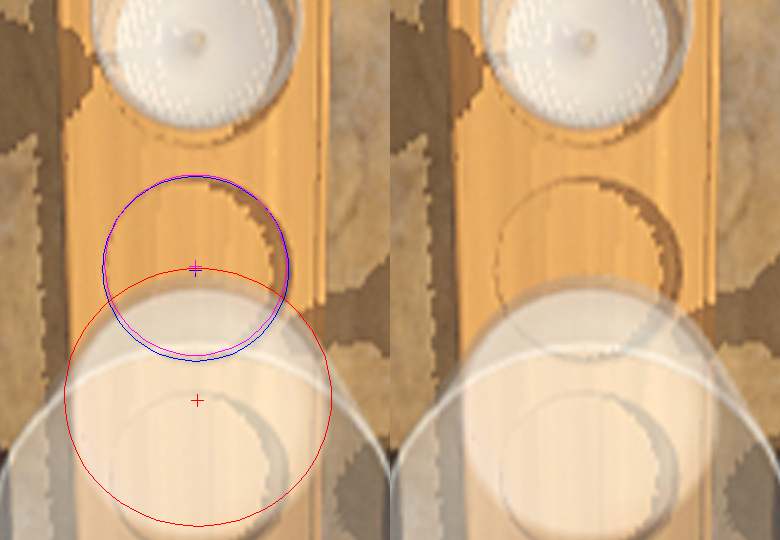

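Request:
carry_out(
  targets=[
    [5,-0.4,-2.2,-0.1,0.1,0,52],
    [25,-0.4,-2.2,-0.1,0.1,0,52],
    [60,-0.4,-2.2,-0.1,0.1,0,52],
    [100,-0.4,-2.2,-0.1,0.1,0,52],
    [140,-0.4,-2.2,-0.1,0.1,0,52],
    [165,-0.4,-2.2,-0.1,0.1,0,52],
    [175,-0.4,-2.2,-0.1,0.1,0,52],
    [178,-0.4,-2.2,-0.1,0.1,0,52],
    [178,-0.4,-2.2,-0.1,0.1,0,52],
    [178,-0.4,-2.2,-0.1,0.1,0,52],
    [178,-0.4,-2.2,-0.1,0.1,0,52],
  ],
)

```text
t: 31.9
tool_pos: [522.1, 186.8, 73.1]
orientation: [[0.005, 0.998, 0.063], [0.001, 0.063, -0.998], [-1.0, 0.005, -0.0]]
contact_force: [0.3, 0.0, -2.5]
width: 63.1
```

```bash
python3 - <<'E'
from tg import *
x,y=520.5,184.2; s=manip.state(); print(x,y,delta([520.3,185.2,51.2],3.5).tolist(), s['width'],s['tool_pos'])
Z=s['tool_pos'][2]; look('pl_t2.png',[(x,y,18,36,(255,0,0)),(x,y,Z-43.2,30,(0,0,255)),(x,y,Z-43.2+84,32,(0,200,0))])
E
```

```text
520.5 184.2 [21.9, -2.0, 1.5, 0.1, -0.0, -0.3] 63.1066025616763 [522.09963667 186.80552313  73.09428417]
mm per shown px 0.22775869878709093 tool [522.09963667 186.80552313  73.09428417] t 31.9
```

View pics/pl_t2.png

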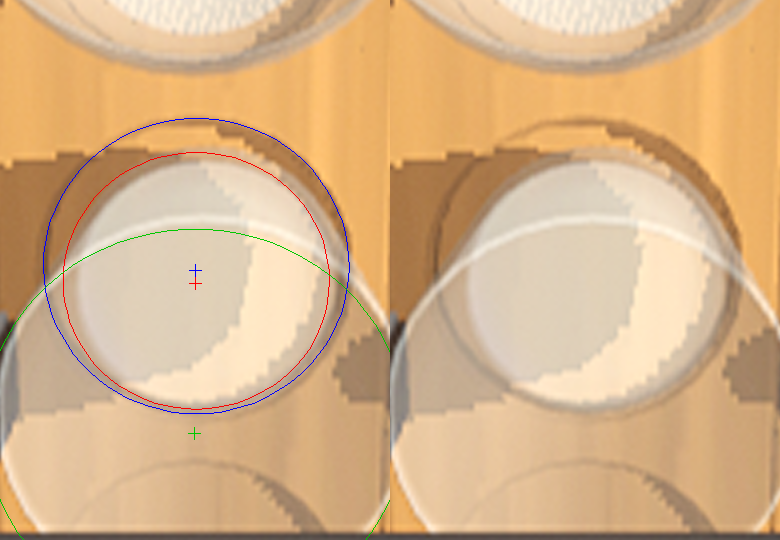

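Request:
carry_out(
  targets=[
    [0,-1.2,1.2,0.1,0,-0.2,52],
    [0,-1.2,1.2,0.1,0,-0.2,52],
    [5,-1.2,1.2,0.1,0,-0.2,52],
    [10,-1.2,1.2,0.1,0,-0.2,52],
    [10,-1.2,1.2,0.1,0,-0.2,52],
  ],
)

```text
t: 32.45
tool_pos: [518.2, 185.0, 59.8]
orientation: [[-0.005, 0.998, 0.061], [-0.001, 0.061, -0.998], [-1.0, -0.005, 0.001]]
contact_force: [-0.4, -0.6, -2.1]
width: 63.0
```

```bash
python3 - <<'E'
from tg import *
x,y=520.5,184.2; s=manip.state(); print(x,y,delta([520.3,185.2,51.2],3.5).tolist(), s['contact_force'],s['tool_pos'])
Z=s['tool_pos'][2]; look('pl_t3.png',[(x,y,18,36,(255,0,0)),(x,y,Z-43.2,30,(0,0,255)),(x,y,Z-43.2+84,32,(0,200,0))])
E
```

```text
520.5 184.2 [8.6, 2.1, -0.1, 0.0, 0.0, 0.3] [-0.41278254 -0.55724222 -2.10432117] [518.21058287 185.0115232   59.84257794]
mm per shown px 0.21589466674639343 tool [518.21058287 185.0115232   59.84257794] t 32.45
```

View pics/pl_t3.png

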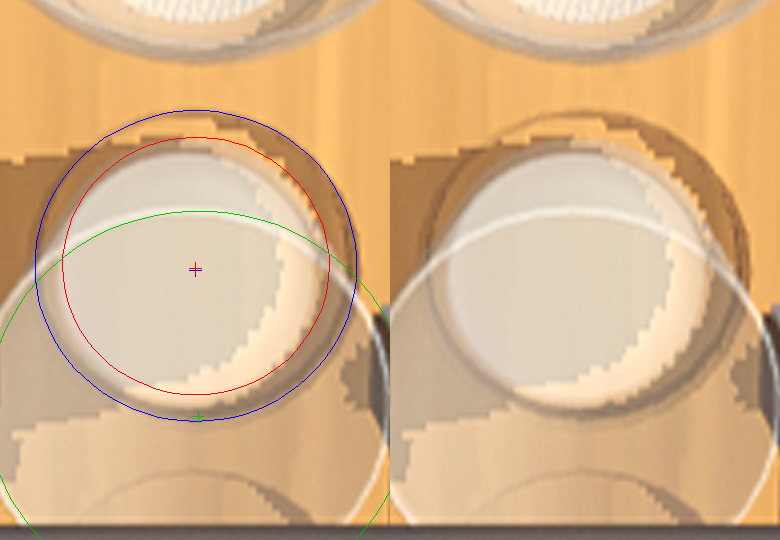

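Request:
carry_out(
  targets=[
    [0,1.6,0,0,0,0.2,52],
    [0,1.6,0,0,0,0.2,52],
    [3,1.6,0,0,0,0.2,52],
    [6,1.6,0,0,0,0.2,52],
    [8,1.6,0,0,0,0.2,52],
    [8,1.6,0,0,0,0.2,52],
  ],
)

```text
t: 33.1
tool_pos: [520.4, 185.2, 52.6]
orientation: [[0.0, 0.998, 0.061], [-0.0, 0.061, -0.998], [-1.0, 0.0, 0.0]]
contact_force: [0.9, 0.1, -1.9]
width: 63.2
```

```bash
python3 - <<'E'
from tg import *
x,y=520.5,184.2; s=manip.state(); print(x,y,delta([520.3,185.2,51.2],3.5).tolist(), s['contact_force'],s['tool_pos'])
E
```

```text
520.5 184.2 [1.4, -0.1, 0.0, 0.0, 0.0, -0.0] [ 0.91145788  0.08426657 -1.87685275] [520.44376579 185.2402613   52.61696144]
```

Request:
carry_out(
  targets=[
    [1,0,0,0,0,0,52],
    [1.5,0,0,0,0,0,52],
    [2,0,0,0,0,0,52],
    [2,0,0,0,0,0,52],
  ],
)

```text
t: 33.5
tool_pos: [521.0, 185.4, 51.3]
orientation: [[0.001, 0.998, 0.061], [-0.0, 0.061, -0.998], [-1.0, 0.001, 0.0]]
contact_force: [0.0, 0.4, -1.9]
width: 63.2
```

Request:
carry_out(
  targets=[
    [0.5,0,0,0,0,0,52],
    [1,0,0,0,0,0,52],
    [1,0,0,0,0,0,52],
  ],
)

```text
t: 33.8
tool_pos: [521.2, 185.4, 51.1]
orientation: [[0.001, 0.998, 0.061], [-0.0, 0.061, -0.998], [-1.0, 0.001, 0.0]]
contact_force: [-2.5, -0.1, 5.3]
width: 63.1
```

Contact on the floor. Release.

Request:
carry_out(
  targets=[
    [0,0,0,0,0,0,62],
    [0,0,0,0,0,0,65],
    [0,0,0,0,0,0,72],
    [0,0,0,0,0,0,80],
    [0,0,0,0,0,0,88],
    [0,0,0,0,0,0,88],
    [0,0,0,0,0,0,88],
  ],
)

```text
t: 34.5
tool_pos: [521.0, 185.3, 50.1]
orientation: [[0.001, 0.998, 0.061], [-0.0, 0.061, -0.998], [-1.0, 0.001, 0.0]]
contact_force: [-0.0, -0.4, -0.3]
width: 88.1
```

```bash
python3 - <<'E'
from tg import *
x,y=520.5,184.2; s=manip.state(); print(s['contact_force'],s['tool_pos'],s['width'])
look('pl_t5.png',[(x,y,18,36,(255,0,0)),(x,y,8,30,(0,0,255)),(x,y,92,32,(0,200,0))])
E
```

```text
[-0.04245128 -0.44413355 -0.34625941] [520.95825682 185.31502429  50.09708258] 88.12619387002867
mm per shown px 0.20719607102240323 tool [520.95825682 185.31502429  50.09708258] t 34.5
```

View pics/pl_t5.png

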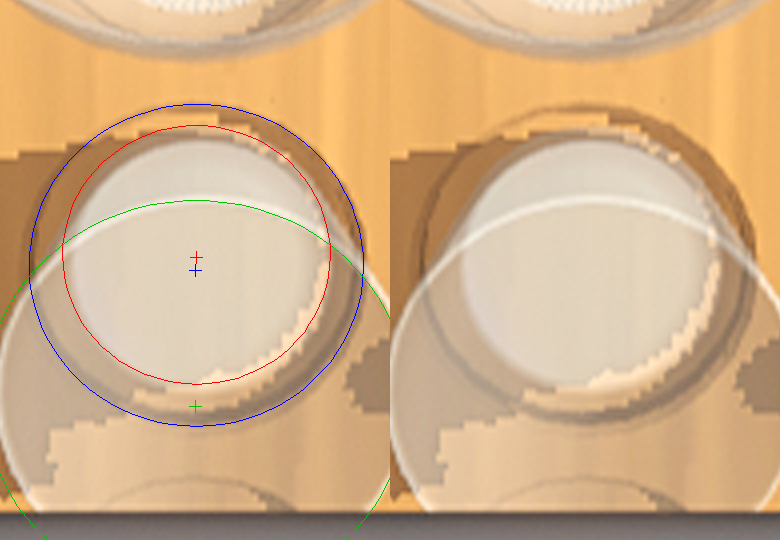

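Request:
carry_out(
  targets=[
    [-20,0,0,0,0,0,90],
    [-60,0,0,0,0,0,94],
    [-110,0,0,0,0,0,94],
    [-160,0,0,0,0,0,94],
    [-200,0,0,0,0,0,94],
    [-215,0,40,1.5,0,0,94],
    [-215,0,90,3.5,0,0,94],
    [-215,0,140,5.5,0,0,94],
    [-215,0,190,7.5,0,0,94],
    [-215,0,240,9.5,0,0,94],
    [-215,0,260,11,0,0,94],
    [-215,0,260,11,0,0,94],
  ],
)

```text
t: 35.75
tool_pos: [536.5, -77.2, 265.0]
orientation: [[0.001, 0.991, -0.135], [-0.001, -0.135, -0.991], [-1.0, 0.001, 0.001]]
contact_force: [1.0, 0.6, -1.0]
width: 94.1
```

```bash
python3 - <<'E'
from tg import *
x,y=src('b'); y+=2; print(x,y); print(delta([x,y,260],-9.5).tolist(),manip.state()['tool_pos'])
E
```

```text
524.3292896703748 -122.49620551096909
[5.0, -5.9, 46.5, 1.7, 0.0, -0.1] [536.51124292 -77.19859714 264.97844148]
```

Request:
carry_out(
  targets=[
    [3,-4,30,1,0,0,90],
    [5,-6,43,1.7,0,0,88],
    [5,-6,46,1.7,0,0,88],
    [5,-6,46,1.7,0,0,88],
    [5,-6,46,1.7,0,0,88],
  ],
)

```text
t: 36.25
tool_pos: [525.0, -117.9, 260.4]
orientation: [[0.002, 0.987, -0.158], [0.0, -0.158, -0.987], [-1.0, 0.002, -0.001]]
contact_force: [-0.4, -0.8, -0.1]
width: 87.8
```

```bash
python3 - <<'E'
from tg import *
x,y=524.3,-122.5; print(delta([x,y,109],-9.5).tolist(),manip.state()['tool_pos'])
lookglass('hb1.png','b',x,y)
E
```

```text
[151.4, -0.2, 4.8, 0.4, -0.0, -0.1] [ 524.97096575 -117.85224453  260.38680282]
mm per shown px 0.4039079110161928 tool [ 524.97096575 -117.85224453  260.38680282] t 36.25
```

View pics/hb1.png

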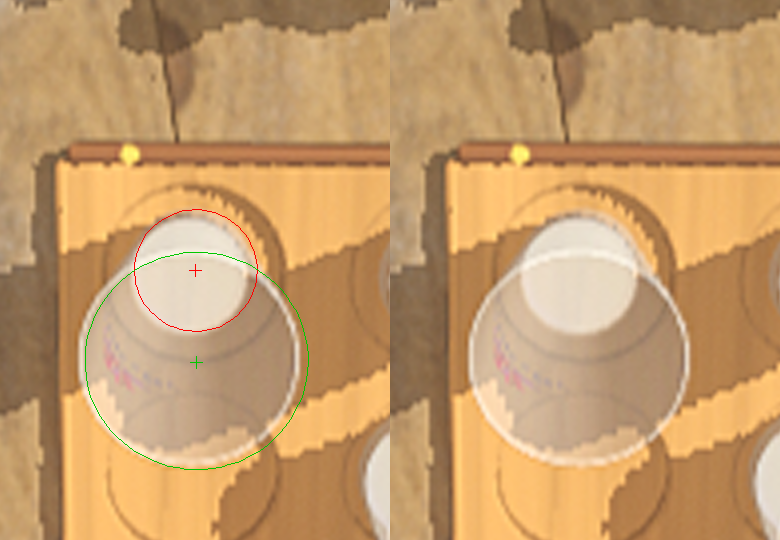

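Request:
carry_out(
  targets=[
    [0,-2,4,0.4,0,-0.1,88],
    [20,-2,4,0.4,0,-0.1,88],
    [60,-2,4,0.4,0,-0.1,88],
    [100,-2,4,0.4,0,-0.1,88],
    [135,-2,4,0.4,0,-0.1,88],
    [150,-2,4,0.4,0,-0.1,88],
    [151,-2,4,0.4,0,-0.1,88],
    [151,-2,4,0.4,0,-0.1,88],
    [151,-2,4,0.4,0,-0.1,88],
  ],
)

```text
t: 37.2
tool_pos: [523.7, -123.1, 111.0]
orientation: [[0.003, 0.986, -0.166], [-0.001, -0.166, -0.986], [-1.0, 0.003, 0.001]]
contact_force: [0.9, -0.4, -0.0]
width: 87.9
```

```bash
python3 - <<'E'
from tg import *
x,y=522.5,-121.8; print(delta([x,y,109],-9.5).tolist(),manip.state()['tool_pos'])
lookglass('hb2.png','b',x,y)
E
```

```text
[2.0, -1.4, -1.1, -0.1, 0.0, -0.2] [ 523.66891391 -123.08725357  110.99421412]
mm per shown px 0.2704859377971331 tool [ 523.66891391 -123.08725357  110.99421412] t 37.2
```

View pics/hb2.png

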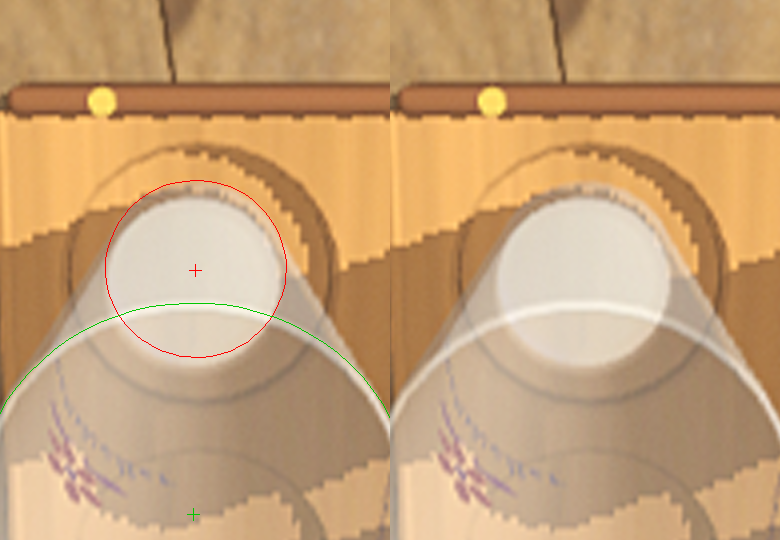

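Request:
carry_out(
  targets=[
    [1.5,-1,-0.8,-0.1,0,-0.1,80],
    [1.5,-1,-0.8,-0.1,0,-0.1,72],
    [1.5,-1,-0.8,-0.1,0,-0.1,66],
    [1.5,-1,-0.8,-0.1,0,-0.1,60],
    [1.5,-1,-0.8,-0.1,0,-0.1,54],
    [1.5,-1,-0.8,-0.1,0,-0.1,48],
    [1.5,-1,-0.8,-0.1,0,-0.1,48],
    [1.5,-1,-0.8,-0.1,0,-0.1,48],
    [1.5,-1,-0.8,-0.1,0,-0.1,48],
  ],
  newtons=30,
)

```text
t: 38.15
tool_pos: [521.6, -121.8, 107.9]
orientation: [[-0.002, 0.986, -0.165], [0.0, -0.165, -0.986], [-1.0, -0.002, 0.0]]
contact_force: [1.8, -0.6, 1.7]
width: 59.1
```

```bash
python3 - <<'E'
from tg import *
print(manip.state()['tool_pos'],manip.state()['width'],delta([522.5,-121.8,109],-9.5))
E
```

```text
[ 521.64813118 -121.79378507  107.90288567] 59.13671728780036 [-1.1  0.8 -0.1  0.   0.   0.1]
```

Request:
carry_out(
  targets=[
    [-5,0,0,0,0,0,48],
    [-14,0,0,0,0,0,48],
    [-30,0,0,0,0,0,48],
    [-60,0,0,0,0,0,48],
    [-95,0,0,0,0,0,48],
    [-120,0,0,0,0,0,48],
    [-130,0,0,0,0,0,48],
    [-130,0,0,0,0,0,48],
    [-130,0,0,0,0,0,48],
  ],
)

```text
t: 39.05
tool_pos: [520.7, -121.4, 236.2]
orientation: [[-0.005, 0.986, -0.165], [0.001, -0.165, -0.986], [-1.0, -0.005, -0.001]]
contact_force: [0.1, 0.7, -2.4]
width: 59.0
```

```bash
python3 - <<'E'
from tg import *
lookheld('held_b.png','b',99.9)
x,y=dst('b'); s=manip.state(); print(x,y,delta([x,y,235],3.5).tolist(), s['width'],s['tool_pos'])
E
```

```text
mm per shown px 0.2677624385100454 tool [ 520.6929636 -121.372096   236.244695 ] t 39.05
524.9836887906943 99.33781320121196 [1.0, -31.8, -218.3, -13.0, -0.1, 0.3] 58.42600418594991 [ 520.33568674 -121.209975    235.59625997]
```

View pics/held_b.png

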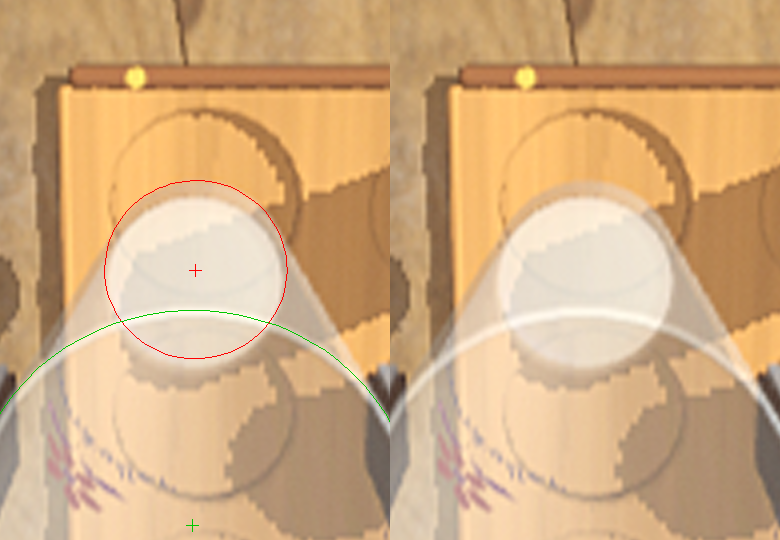

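Request:
carry_out(
  targets=[
    [0,-3,-20,-1.2,0,0,48],
    [0,-7,-50,-3,0,0,48],
    [0,-13,-90,-5.4,0,0,48],
    [0,-19,-130,-7.7,0,0,48],
    [0,-25,-170,-10,0,0.1,48],
    [0,-29,-200,-12,-0.1,0.2,48],
    [0,-31.8,-215,-13,-0.1,0.3,48],
    [0,-31.8,-219,-13,-0.1,0.3,48],
    [0,-31.8,-219,-13,-0.1,0.3,48],
    [0,-31.8,-219,-13,-0.1,0.3,48],
    [0,-31.8,-219,-13,-0.1,0.3,48],
  ],
)

```text
t: 40.2
tool_pos: [526.6, 98.1, 237.7]
orientation: [[0.003, 0.998, 0.059], [-0.002, 0.059, -0.998], [-1.0, 0.003, 0.002]]
contact_force: [-0.1, 0.6, -2.4]
width: 58.5
```

```bash
python3 - <<'E'
from tg import *
x,y=dst('b'); s=manip.state(); print(x,y,delta([x,y,130],3.5).tolist(), s['width'],s['tool_pos'])
lookplace('pl_b1.png','b',99.9)
E
```

```text
524.9836887906943 99.33781320121196 [107.7, -1.8, -1.6, -0.1, 0.1, -0.1] 58.51994096142626 [526.57104131  98.08415126 237.69051886]
mm per shown px 0.3745469464123553 tool [526.57104131  98.08415126 237.69051886] t 40.2
```

View pics/pl_b1.png

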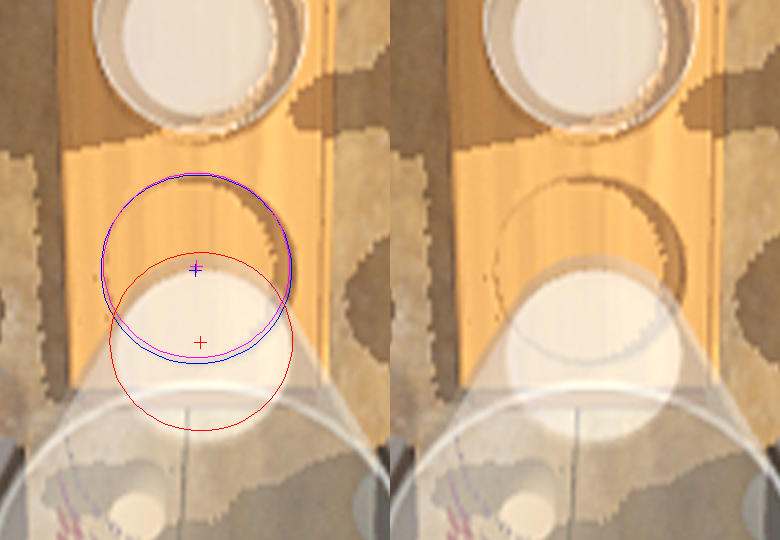

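Request:
carry_out(
  targets=[
    [0,-0.5,-1.2,-0.1,0.1,-0.1,48],
    [15,-0.5,-1.2,-0.1,0.1,-0.1,48],
    [45,-0.5,-1.2,-0.1,0.1,-0.1,48],
    [80,-0.5,-1.2,-0.1,0.1,-0.1,48],
    [100,-0.5,-1.2,-0.1,0.1,-0.1,48],
    [107,-0.5,-1.2,-0.1,0.1,-0.1,48],
    [109,-0.5,-1.2,-0.1,0.1,-0.1,48],
    [109,-0.5,-1.2,-0.1,0.1,-0.1,48],
    [109,-0.5,-1.2,-0.1,0.1,-0.1,48],
    [109,-0.5,-1.2,-0.1,0.1,-0.1,48],
  ],
)

```text
t: 41.25
tool_pos: [527.4, 100.6, 130.3]
orientation: [[0.004, 0.998, 0.063], [0.0, 0.063, -0.998], [-1.0, 0.004, 0.0]]
contact_force: [0.5, 0.6, -3.0]
width: 59.2
```

```bash
python3 - <<'E'
from tg import *
x,y=526.3,99; s=manip.state(); print(x,y,delta([526.2,99.4,107.9],3.5).tolist(), s['width'],s['tool_pos'])
Z=s['tool_pos'][2]; look('pl_b2.png',[(x,y,18,36,(255,0,0)),(x,y,Z-99.9,25,(0,0,255)),(x,y,Z-99.9+160,30,(0,200,0))])
E
```

```text
526.3 99 [22.4, -1.4, 1.1, 0.1, 0.0, -0.2] 59.22086382820518 [527.42318736 100.56366601 130.33235512]
mm per shown px 0.27882475378194194 tool [527.42318736 100.56366601 130.33235512] t 41.25
```

View pics/pl_b2.png

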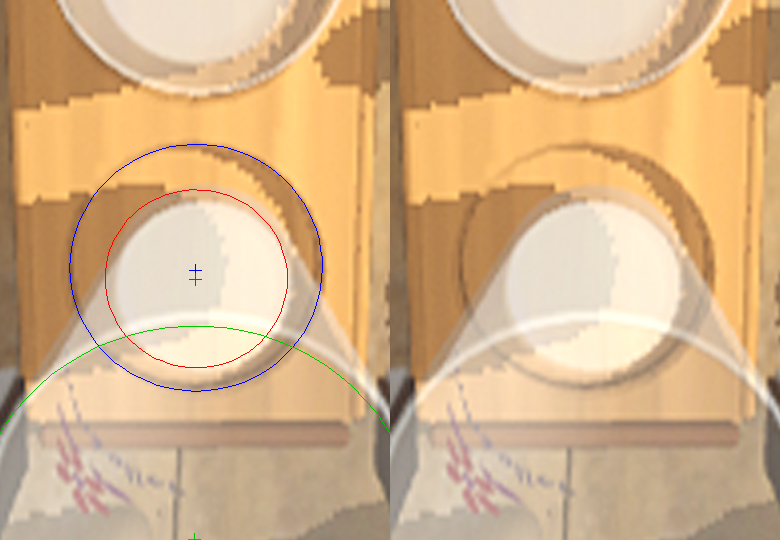

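Request:
carry_out(
  targets=[
    [0,-0.7,0.6,0,0,-0.1,48],
    [6,-0.7,0.6,0,0,-0.1,48],
    [12,-0.7,0.6,0,0,-0.1,48],
    [16,-0.7,0.6,0,0,-0.1,48],
    [19,-0.7,0.6,0,0,-0.1,48],
    [19,-0.7,0.6,0,0,-0.1,48],
    [19,-0.7,0.6,0,0,-0.1,48],
  ],
)

```text
t: 42.0
tool_pos: [525.5, 99.9, 109.7]
orientation: [[-0.001, 0.998, 0.063], [-0.0, 0.063, -0.998], [-1.0, -0.001, -0.0]]
contact_force: [0.2, -0.9, -2.2]
width: 58.8
```

```bash
python3 - <<'E'
from tg import *
s=manip.state(); print(delta([526.2,99.6,107.9],3.5).tolist(), s['contact_force'],s['tool_pos'])
E
```

```text
[1.8, 0.7, 0.3, 0.1, -0.0, 0.1] [ 0.16541565 -0.85578167 -2.15075767] [525.50257983  99.85997881 109.65162133]
```

Request:
carry_out(
  targets=[
    [1,0.5,0,0,0,0,48],
    [2,0.5,0,0,0,0,48],
    [2.5,0.5,0,0,0,0,48],
    [2.5,0.5,0,0,0,0,48],
    [2.5,0.5,0,0,0,0,48],
  ],
)

```text
t: 42.5
tool_pos: [526.5, 99.9, 107.9]
orientation: [[0.0, 0.998, 0.063], [0.0, 0.063, -0.998], [-1.0, 0.0, -0.0]]
contact_force: [-1.2, -0.2, 1.1]
width: 58.7
```

Contact has begun. A touch more, then release.

Request:
carry_out(
  targets=[
    [0.5,0,0,0,0,0,48],
    [0.5,0,0,0,0,0,58],
    [0.5,0,0,0,0,0,61],
    [0.5,0,0,0,0,0,68],
    [0.5,0,0,0,0,0,78],
    [0.5,0,0,0,0,0,88],
    [0.5,0,0,0,0,0,88],
    [0.5,0,0,0,0,0,88],
  ],
)

```text
t: 43.3
tool_pos: [526.0, 99.9, 106.6]
orientation: [[-0.001, 0.998, 0.063], [-0.0, 0.063, -0.998], [-1.0, -0.001, -0.0]]
contact_force: [1.0, 0.1, 0.3]
width: 87.5
```

```bash
python3 - <<'E'
from tg import *
x,y=526.3,99.4; s=manip.state(); print(s['contact_force'],s['tool_pos'],s['width'])
look('pl_b5.png',[(x,y,18,36,(255,0,0)),(x,y,8,25,(0,0,255)),(x,y,168,30,(0,200,0))])
E
```

```text
[1.0377689  0.05821921 0.32651902] [525.96175249  99.8804134  106.64691478] 87.52845566008094
mm per shown px 0.2576923181283878 tool [525.96175249  99.8804134  106.64691478] t 43.3
```

View pics/pl_b5.png

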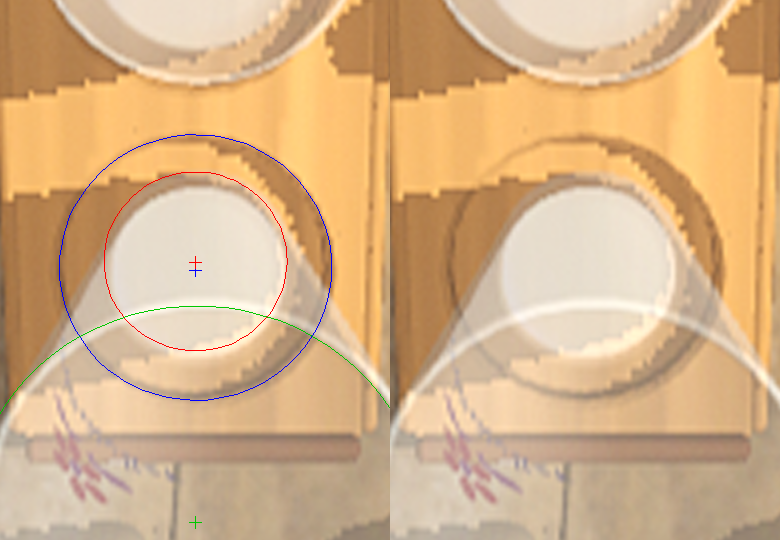

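Request:
carry_out(
  targets=[
    [-20,0,0,0,0,0,92],
    [-60,0,0,0,0,0,94],
    [-110,0,0,0,0,0,94],
    [-160,0,0,0,0,0,94],
    [-210,0,0,0,0,0,94],
    [-240,0,10,0,0,0,94],
    [-240,0,10,0,0,0,94],
    [-240,0,10,0,0,0,94],
    [-240,0,10,0,0,0,94],
    [-240,0,10,0,0,0,94],
  ],
)

```text
t: 44.35
tool_pos: [525.7, 90.1, 344.3]
orientation: [[-0.005, 0.998, 0.063], [0.0, 0.063, -0.998], [-1.0, -0.005, -0.0]]
contact_force: [0.1, -0.3, -0.2]
width: 94.0
```

```bash
python3 - <<'E'
from tg import *
print(manip.state()['tool_pos'],manip.state()['contact_force'])
p=manip.camera_params('wrist'); im=manip.capture('wrist')[:,:,::-1].copy(); f=3; c0,c1,r0,r1=200,330,0,210
z_=cv2.resize(im[r0:r1,c0:c1],None,fx=f,fy=f,interpolation=cv2.INTER_CUBIC); raw=z_.copy()
px=lambda X:(proj('wrist',X,p)+.5-[c0,r0])*f-.5
for k,(x,y) in {'g':(509.4,354),'w':(514.6,269),'t':(520.5,184.2),'b':(526.3,99.2)}.items():
    for r,z,c in ((36,18,(255,0,0)),(SPEC[k][0],8,(0,0,255)),(SPEC[k][1],8+SPEC[k][2],(0,180,0))):
        pts=[px([x+r*np.cos(t),y+r*np.sin(t),z]) for t in np.linspace(0,2*np.pi,60)]
        cv2.polylines(z_,[np.int32(np.round(pts))],True,c,1)
cv2.imwrite('pics/fin_p.png',np.hstack([z_,raw])[:600])
s=manip.capture('side'); cv2.imwrite('pics/fin_s.png',cv2.resize(s[120:260,90:330,::-1],None,fx=3.3,fy=3.3,interpolation=cv2.INTER_CUBIC))
t=manip.capture('top'); cv2.imwrite('pics/fin_t.png',cv2.resize(t[110:250,20:340,::-1],None,fx=2.5,fy=2.5,interpolation=cv2.INTER_CUBIC))
E
```

```text
[525.70783     90.07498569 344.31460355] [ 0.07404055 -0.28414847 -0.16698119]
```

View pics/fin_p.png

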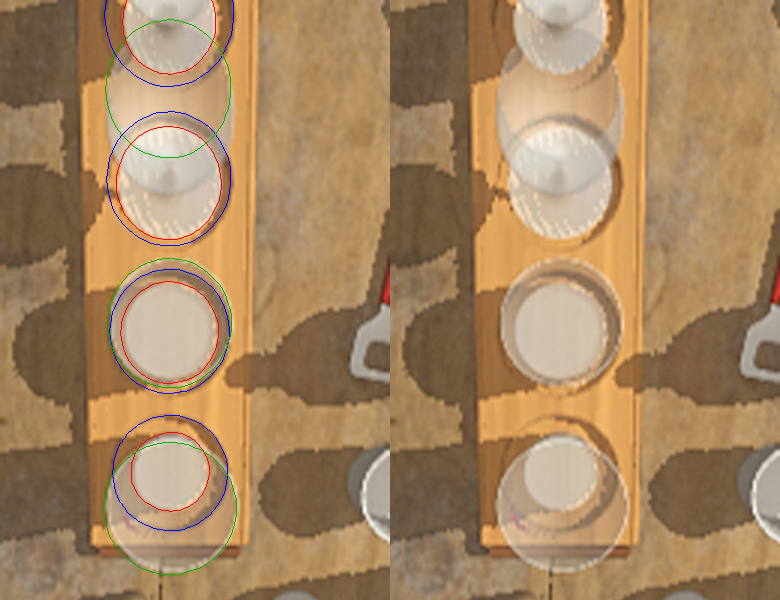

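View pics/fin_s.png

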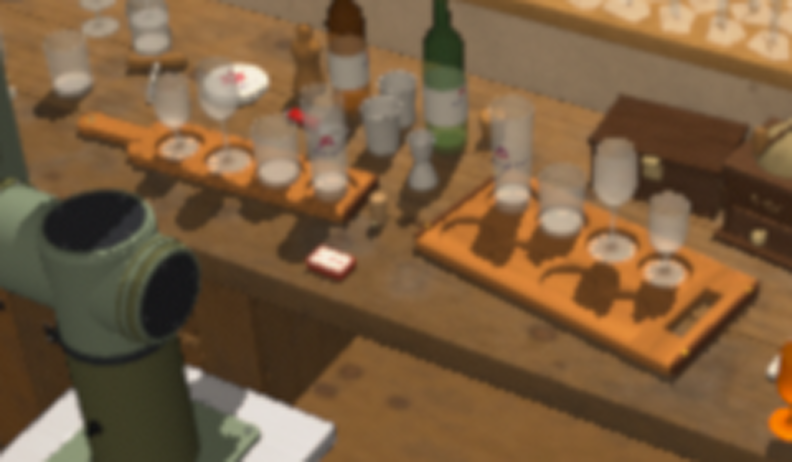

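View pics/fin_t.png

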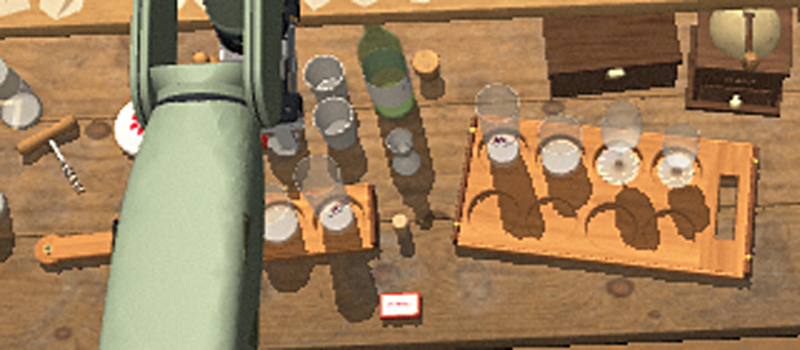

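The last views show all four glasses upright in their wells. From the paddle handle the order is goblet, wine, tumbler, beer. The far row stands unmoved in the rack, and the gripper is clear of everything.

```bash
python3 - <<'E'
from rig import manip
print(manip.job_done(), manip.state()['t'])
E
```

```text
the job is handed in; nothing more can be done
the job is handed in; nothing more can be done
```

All four near-row glasses now stand on the paddle. Counted from its handle, the order is goblet, wine glass, tumbler, beer glass, the same order as counted from the rack's handle. I handed the job in at about 44.5 s of the 128 s allowed.

- **Placing:** the last wrist-camera picture shows each glass upright in its well. By the circles overlaid on the wrist pictures, each is within about 2 mm of its well centre. Each glass was lowered until the force reading showed contact or its weight coming off, then released.
- **Far row and gripper:** in the last side and top pictures the far row looks upright and in place in the rack. I judged this by eye and did not measure it. The gripper is raised clear, with contact force near zero.
- **Disagreements:** the first top-camera estimate put the paddle 7–9 mm off along its row compared with the wrist camera, so I used the wrist-camera values. The arm wandered about 2 mm around its commands, and I corrected this by looking again before the final lowering of each glass except the beer glass, which had ample clearance. No check failed.

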